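# Pack up the sampling station

### The arm

A 6-joint arm with a two-finger parallel gripper is mounted at the origin on the work surface. World frame = base frame: x ahead of the robot, y to its left, z up, the work surface at z = 0. Lengths are in m, angles in degrees, forces in N, time in s.
With the tool pointing down it reaches from about 0.375 to 0.9 m from the base axis. Payload 3.1 kg.
Tool frame: the origin (TCP) lies where the fingers leave the gripper's body, on its centre line; the fingertips stand bot.tips_ahead ahead of it and the grasp point (between the pads) lies 51 mm ahead of it (bot.tips_ahead is the distance from the TCP to the fingertips, in m); z points along the fingers, x is the direction in which the jaws open and shut, and the axes are right-handed (so a half turn about z gives the same grasp; the last joint's range is limited). The gripper opens to 87 mm and grips with 3 to 60 N. Pads are 19 mm wide; open, the fingers measure 117 mm over their backs; the gripper's body (75 mm by 190 mm) begins 51 mm behind the grasp point.
Start: joints at [55.262, 30.224, 82.088, -0, 67.689, -10.227], TCP at [0.259, 0.569, 0.292] pointing down, gripper open.
Joint ranges: [-176.69, 176.69], [-43.24, 126.21], [12.49, 139.97], [-82, 262], [0, 151.66], [-163.58, 163.58]. Speed limits (degrees/s): [159.86, 159.86, 180, 180, 180, 180].

### API

Orientations are given as a 3x3 rotation matrix whose columns are the frame's x, y, z axes.
In Python, from rig import bot, vision, nets gives the robot as it stands.
- The arm moves only by the tool play_rows, never from a script. Its argument "series" is a list of rows, each an object of numbers: "tx", "ty", "tz": the shift along the world's x, y, z as a fraction of full scale; "turn": the turn about the world's z as a fraction of full scale. A call has 1 to 10 rows; each row shifts and turns the commanded pose from where the row before left it; what a row does not reach is not made up. Full scale, the value 1, is 0.8 m for a shift and 60 degrees for a turn. A row lasts 1/10 s, in which the tool goes at most 50 mm and 8.59 degrees, less where a joint would pass 70% of its speed; a pose out of reach is approached as far as the arm can. A call with a number of a shift or a turn outside -1 to 1 is refused whole. A call with a gripper value outside its range is refused whole. "gripper" is the opening, from 0 (shut) to 1 (fully open), set as the call begins (left out, the last holds). The fingers move at their own pace and stop on an object; the grip force is fixed at half the most. Time passes only in rows, so rows that do not move let the fingers close. It gives the time, the measured TCP pose, the force and the opening at its end, in the units of the state.
- bot.read_state(): the state, without advancing time (a new reading comes with each control period).
- vision.capture(name): name is "scene" or "top" or "wrist"; returns a dict with "pixels" (420x560x3 uint8, blue, green, red), "fx", "fy", "cx", "cy" (pixels), "extrinsics" (4x4, takes a point from camera to world coordinates). Camera axes: x right, y down, z forward; pixel columns grow to the right and rows downward; lengths in m; the calibration is good to about 2 mm. A picture is of the moment at which its call begins. There is no depth.
- bot.hand_in(): hands the job in, once; it reports no verdict.
Trained networks look in a picture, given as the dict that the camera call returned (one of the last four; its "shot" number tells which), for a name from the list of things; names that differ only in an ending like _2 or _b are one class to them, and where a whole thing is asked for, a point or a joint stands for the part that bears it (a point fixed in the world has none). Each returns a list of dicts, best first, with "confidence" (0 to 1); they miss things now and then, are a little off and sometimes report something else, mostly with a low value. They report only what shows in the picture. A call takes as long as a camera call. They do not tell look-alikes from the thing itself.
- nets.look_for(picture, query): "at" ([column, row] as shares, 0 to 1, of the picture: columns of its width, rows of its height, amid what is visible of it).
- nets.masks_of(picture, query): "region" (420x560 bool, what is visible of it) and "at" ([column, row] as shares, 0 to 1, of the picture: columns of its width, rows of its height, amid what is visible of it).
The state is a dict: "time_s": time; "joint_positions": joint angles; "qvel": joint speeds; "tau": joint torques, N m; "position": TCP position; "tcp_rot": TCP orientation; "force": force on the tool from outside, world axes, zero at the start; "moment": the same for the moment, N m; "opening": opening from 0.0 (shut) to 1.0 (fully open).
Only numpy, scipy, OpenCV 4.12 (cv2) and the standard library are available. Lean on these libraries where they do the work, as an engineer would, in place of code of your own. Each camera call takes 0.05 s, during which the arm holds its last target.

### The job

The sampling session is over, so pack up the desk: pull the drawer of the white desk unit open, put every small test-kit carton that is standing about on the desk into it, and then slide the drawer fully shut. Also put the orange label scraper away: slide its blade edgewise into the slot of the yellow guard until the handle meets it, and leave it lying there. Leave the vials and the timer standing where they are.

Things in the scene. Friction and masses are not known exactly. Their poses are not given: they have to be found in the camera images.
- unit_drawer0 (a joint): How far the drawer of the white desk unit is pulled out, in m: 0 is shut, 0.213 is fully out (its stop). It stays where it is left and slides with about 1 N.
- unit: White drawer unit fixed to the desk, 300 deep (x) x 320 wide x 100 mm high, one grey-fronted drawer; a glove box 70 mm high stands on its top from x = 0.16 on. Origin: middle of the front edge of its underside, in the plane of the shut drawer face; x points to its back, the drawer comes out along -x. The top panel begins at x = 0.015; its underside is 88 mm above the desk.
- unit_drawer0_handle (a point): Middle of the drawer's steel bar handle: a round bar 11 mm thick, 120 mm long, parallel to the drawer front, 35 mm in front of its face (clear gap 29 mm) and 62 mm above the desk, carried by a thin stalk at 51 mm either side of the middle. Axes as the unit.
- drawer_floor (a point): Middle of the front edge of the drawer's inner floor, 22 mm above the desk; moves with the drawer, axes as the unit. Inside: x from 0 to 0.255, y from -0.139 to 0.139; side and rear walls 6 mm thick, 56 mm high above this floor, front panel 67 mm. Fully out, floor x from 0 to 0.20 is clear of the unit's top. Cartons fit in one layer, lying (45 or 36 mm high), not on end.
- guard: Blade guard fixed to the desk: grey bed plate 200 (x) x 90 x 12 mm, with a yellow head on it at x from 0.030 to 0.100 (90 mm wide, top at 47 mm). The head has one level slot open to -x: 54 mm wide, 17 to 27 mm above the desk, 60 mm deep. Origin: centre of the underside; blades go in along +x. A scraper lying on the bed plate has its blade level with the slot.
- scraper: Label scraper: orange and black handle 100 (x) x 28 x 20 mm (z), and a steel blade 58 long, 46 wide, 4 mm thick out of its +x end at half thickness; same either side up, 0.12 kg. Origin: middle of the handle, 10 mm above what it lies on; balances 15 mm towards the blade. Home: handle end touches the head, origin at x -0.020, y 0, z 0.022 in the guard's frame.
- scraper_tip (a point): Middle of the blade's leading edge, 108 mm along the scraper's x from its origin.
- carton0: Test-kit carton, white with coloured bands (blue or green), 70 (x) x 36 (y) x 45 mm (z), rigid, about 70 g. Origin: its centre. May be absent.
- carton1: Test-kit carton, white with coloured bands (blue or green), 70 (x) x 36 (y) x 45 mm (z), rigid, about 70 g. Origin: its centre. May be absent.
- carton2: Test-kit carton, white with coloured bands (blue or green), 70 (x) x 36 (y) x 45 mm (z), rigid, about 70 g. Origin: its centre. May be absent.
- carton3: Test-kit carton, white with coloured bands (blue or green), 70 (x) x 36 (y) x 45 mm (z), rigid, about 70 g. Origin: its centre. May be absent.
- carton4: Test-kit carton, white with coloured bands (blue or green), 70 (x) x 36 (y) x 45 mm (z), rigid, about 70 g. Origin: its centre. May be absent.
- vial0: White sample vial with a blue label, 28 mm across, 55 mm tall, to be left alone. Origin: centre of its underside.
- vial1: As vial0.
- vial2: As vial0.
- timer: White digital timer, 30 x 75 x 70 mm, to be left alone. Origin: centre of its underside.
Things that resemble listed ones, but are neither listed nor needed, are in the scene too. Leave any pink or turquoise look-alike of the carton4 alone.

How it is judged:
By the outcome, as a careful person would: the job done as asked, in the order asked, and still so for the second after the job is handed in, with the robot touching nothing.
Of carton0, carton1, carton2, carton3, carton4 only 3 to 5 are there at a start; the rules pass over those that are not, and their reading is None.
At some moment in a run one of carton0, carton1, carton2, carton3, carton4, scraper may be knocked a few centimetres aside while the robot is not near it.
Once in a run the grip may slacken for a moment while it holds something.
It also fails if it takes over 210 s, if anything falls off the work surface, if the arm or the gripper's body presses on something with over 40 N, if the wrist force passes 120 N, or if a joint passes its speed limit or range.

## Working session

There is one attempt and no reset: what is moved stays moved. The work goes in short steps, Python scripts to look and compute and a tool call to move; the robot and the scene stay as the last step left them, time stands still between calls to the robot, and variables do not carry over. Pictures are saved under pics/ and viewed, and the job is handed in when it is done.

Besides the shell and the picture viewer there is one more tool, called in YAML: its name, and indented under it one key for each argument. play_rows: Moves the arm, as the interface text tells. Shift numbers are shares of 0.8 m and turn numbers shares of 60 degrees, none past 1 either way. Its arguments: {"type":"object","properties":{"series":{"type":"array"},"gripper":{"type":"number"}},"required":["series"]}

```bash
ls; mkdir -p pics
cat > h.py <<'E'
import numpy as np, cv2
from rig import bot, vision, nets
def shot(n,f=None):
    p=vision.capture(n)
    if f: cv2.imwrite('pics/'+f+'.png',p['pixels'])
    return p
def ray(p,u,v):
    E=np.array(p['extrinsics']);d=E[:3,:3]@np.array([(u-p['cx'])/p['fx'],(v-p['cy'])/p['fy'],1]);return E[:3,3],d
def onz(p,u,v,z):
    o,d=ray(p,u,v);return o+d*(z-o[2])/d[2]
def proj(p,X):
    E=np.array(p['extrinsics']);c=E[:3,:3].T@(np.array(X)-E[:3,3]);return np.array([p['cx']+p['fx']*c[0]/c[2],p['cy']+p['fy']*c[1]/c[2]])
def tri(obs):
    A=np.zeros((3,3));b=np.zeros(3)
    for p,u,v in obs:
        o,d=ray(p,u,v);d=d/np.linalg.norm(d);M=np.eye(3)-np.outer(d,d);A+=M;b+=M@o
    return np.linalg.solve(A,b)
E
python3 - <<'E'
from h import *
np.set_printoptions(precision=3,suppress=True)
for n in ['scene','top','wrist']:
    p=shot(n,n+'0'); print(n,p['fx'],np.array(p['extrinsics']))
    for q in ['unit','unit_drawer0_handle','guard','scraper','scraper_tip','carton0','vial0','timer']:
        r=nets.look_for(p,q); print(q,[(round(a['at'][0]*560),round(a['at'][1]*420),round(a['confidence'],2)) for a in r])
s=bot.read_state();print(s,bot.tips_ahead)
E
```

```text
pics
scene 471.3448272999609 [[-0.371  0.557 -0.743  1.344]
 [ 0.928  0.201 -0.313  0.465]
 [-0.025 -0.806 -0.592  0.727]
 [ 0.     0.     0.     1.   ]]
unit [(56, 216, 0.67)]
unit_drawer0_handle [(106, 211, 0.82)]
guard [(215, 274, 0.73)]
scraper [(385, 238, 0.93)]
scraper_tip [(382, 237, 0.82), (218, 272, 0.6)]
carton0 [(282, 277, 0.92), (329, 255, 0.88), (462, 224, 0.88), (273, 214, 0.85), (407, 213, 0.8), (288, 245, 0.65), (314, 218, 0.64)]
vial0 [(352, 292, 0.76), (369, 198, 0.67), (375, 315, 0.51)]
timer [(415, 282, 0.74), (217, 273, 0.37), (284, 244, 0.35)]
top 388.61332640727477 [[ 0.009 -0.999  0.05   0.459]
 [-1.    -0.01  -0.028  0.108]
 [ 0.029 -0.05  -0.998  0.971]
 [ 0.     0.     0.     1.   ]]
unit [(488, 132, 0.94)]
unit_drawer0_handle [(439, 172, 0.76), (118, 175, 0.36)]
guard [(287, 135, 0.95)]
scraper [(166, 229, 0.92)]
scraper_tip [(166, 234, 0.76)]
carton0 [(142, 277, 0.95), (226, 242, 0.88), (240, 190, 0.82), (231, 153, 0.79), (241, 292, 0.74), (275, 229, 0.73), (200, 196, 0.73), (86, 274, 0.63)]
vial0 [(180, 282, 0.71), (166, 149, 0.64), (146, 129, 0.55)]
tim
[... 160 characters left out ...]
0.     0.     0.     1.   ]]
unit []
unit_drawer0_handle []
guard []
scraper [(214, 368, 0.81)]
scraper_tip [(213, 368, 0.72)]
carton0 [(195, 331, 0.96), (293, 274, 0.87)]
vial0 []
timer []
{'time_s': 1.35, 'joint_positions': array([ 55.262,  30.222,  82.086,   0.   ,  67.687, -10.227]), 'qvel': array([ 0.05 , -0.024,  0.004, -0.01 ,  0.019,  0.115]), 'tau': array([  0.001, -44.001, -17.698,   0.064,   0.05 ,  -0.   ]), 'position': array([0.259, 0.569, 0.292]), 'tcp_rot': array([[ 0.415,  0.91 ,  0.   ],
       [ 0.91 , -0.415,  0.   ],
       [ 0.   ,  0.   , -1.   ]]), 'force': array([-1.082, -0.615,  0.524]), 'moment': array([-0.029,  0.022, -0.004]), 'opening': 1.0038647978137527} 0.0697
```

Run:
```python
import cv2
for n in ['scene0','top0']:
    a=cv2.imread(f'pics/{n}.png');cv2.imwrite(f'pics/{n}b.png',cv2.resize(a,(800,600),interpolation=cv2.INTER_CUBIC))
a=cv2.imread('pics/top0.png')[100:330,60:370];cv2.imwrite('pics/top0c.png',cv2.resize(a,None,fx=2.58,fy=2.58,interpolation=cv2.INTER_CUBIC))
a=cv2.imread('pics/scene0.png')[170:340,190:490];cv2.imwrite('pics/scene0c.png',cv2.resize(a,None,fx=2.6,fy=2.6,interpolation=cv2.INTER_CUBIC))
```

```text
(no output)
```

View pics/scene0b.png

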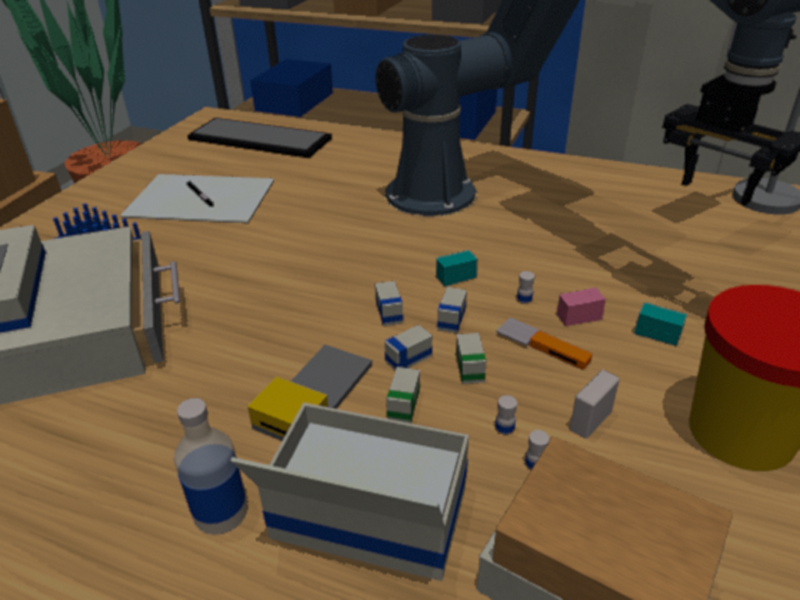

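View pics/top0b.png

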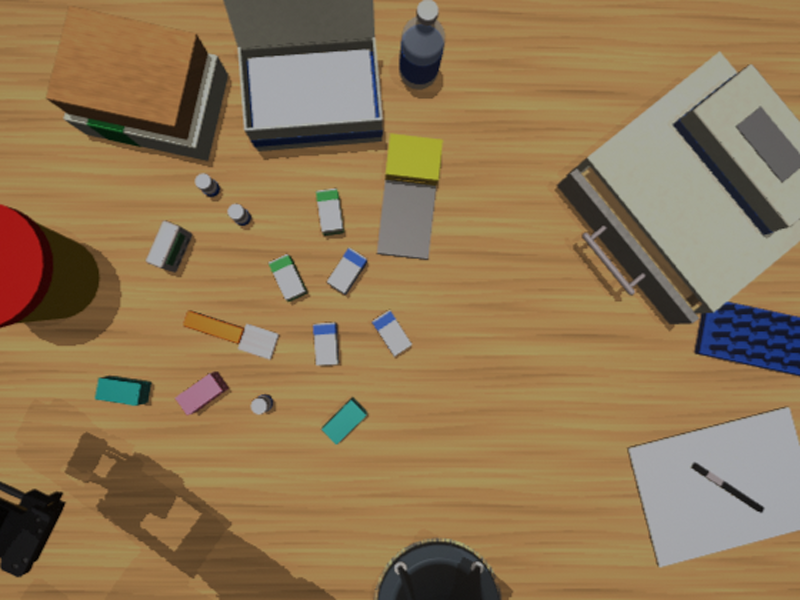

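View pics/top0c.png

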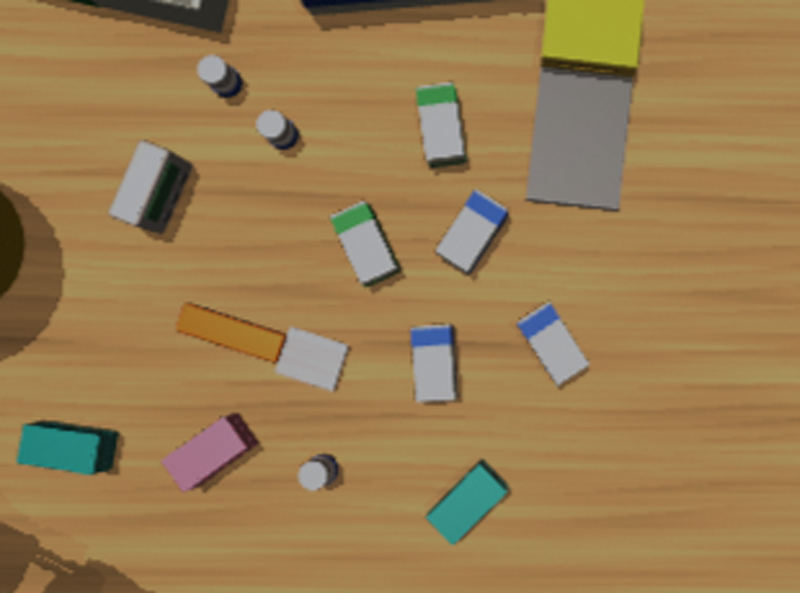

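View pics/scene0c.png

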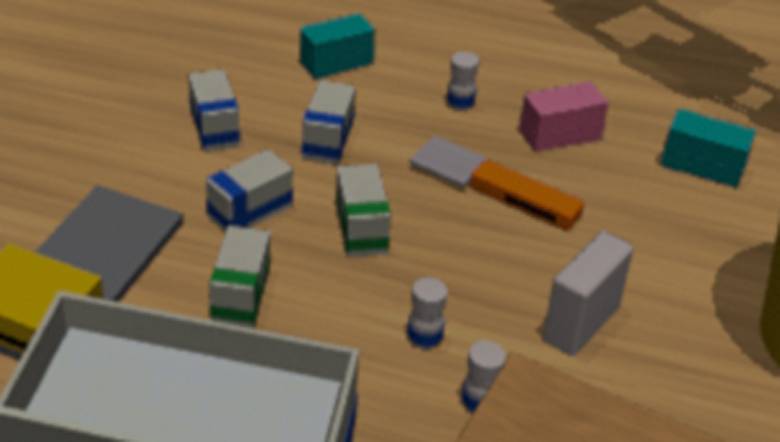

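Five white blue/green-banded cartons, at full-resolution top pixels: (231,153) and (200,196) green, (240,190), (226,242) and (275,229) blue. They fit the description. The look-alikes to leave are turquoise (86,274) and (241,292), and pink (142,277). The scraper is at (166,229), the guard at (287,135), and the unit is at the right, turned by about 45°. Next I'll measure the poses.

```bash
cat >> h.py <<'E'
from scipy.optimize import minimize, least_squares
def boxcorn(x,y,yaw,L,W,z0,z1):
    c,s=np.cos(yaw),np.sin(yaw);o=[]
    for z in (z0,z1):
        for a,b in ((1,1),(1,-1),(-1,-1),(-1,1)):
            o.append([x+c*a*L/2-s*b*W/2,y+s*a*L/2+c*b*W/2,z])
    return np.array(o)
def sil(p,C,sh=(420,560)):
    pts=np.array([proj(p,c) for c in C],np.float32)
    hull=cv2.convexHull(pts);m=np.zeros(sh,np.uint8)
    cv2.fillConvexPoly(m,np.round(hull*16).astype(np.int32),255,lineType=cv2.LINE_AA,shift=4)
    return m/255.
def fitbox(views,x,y,L,W,z0,z1,fith=True):
    # views: list of (p, mask)
    ms=[(p,cv2.GaussianBlur(m.astype(np.float32),(0,0),1)) for p,m in views]
    def cost(v):
        z=z1+ (v[3]*.02 if fith else 0)
        C=boxcorn(x+v[0]*.02,y+v[1]*.02,v[2],L,W,z0,z)
        return sum(((cv2.GaussianBlur(sil(p,C).astype(np.float32),(0,0),1)-m)**2).sum()/max(m.sum(),1) for p,m in ms)
    best=None
    for a in np.arange(0,np.pi,np.pi/8):
        v0=[0,0,a]+([0] if fith else [])
        S=np.array([v0]+[np.array(v0)+np.eye(len(v0))[i]*.3 for i in range(len(v0))])
        r=minimize(cost,v0,method='Nelder-Mead',options=dict(initial_simplex=S,xatol=1e-3,fatol=1e-5,maxiter=300))
        if best is None or r.fun<best.fun: best=r
    v=best.x
    return x+v[0]*.02,y+v[1]*.02,np.degrees(v[2])%180,z1+(v[3]*.02 if fith else 0),best.fun
def pv(r): return r['at'][0]*560,r['at'][1]*420
E
cat > cart.py <<'E'
from h import *
def cartons(pt,ps,verbose=True):
    mt=nets.masks_of(pt,'carton0');ms=nets.masks_of(ps,'carton0') if ps is not None else []
    out=[]
    hs=cv2.cvtColor(pt['pixels'],cv2.COLOR_BGR2HSV)
    for r in mt:
        m=r['region']
        u,v=pv(r)
        if m.sum()<40: continue
        med=np.median(pt['pixels'][m],axis=0)
        sat=np.median(hs[m][:,1])
        X=onz(pt,u,v,.03)
        views=[(pt,m)]
        for q in ms:
            if np.hypot(*(np.array(pv(q))-proj(ps,[X[0],X[1],.025])))<14: views.append((ps,q['region']));break
        f=fitbox(views,X[0],X[1],.07,.036,0,.045,len(views)>1)
        white=((hs[m][:,1]<60)&(hs[m][:,2]>100)).mean()
        if verbose: print((round(u),round(v)),'conf',round(r['confidence'],2),'white %.2f'%white,'nv',len(views),'x %.3f y %.3f yaw %.1f h %.3f cost %.3f'%f)
        out.append((f,white))
    return out
E
python3 - <<'E'
from cart import *
pt=shot('top');ps=shot('scene')
cartons(pt,ps)
for q in ['vial0','timer','guard','unit','scraper']:
    for n,p in (('top',pt),('scene',ps)):
        for r in nets.masks_of(p,q): print(q,n,np.round(pv(r)),round(r['confidence'],2),r['region'].sum(),onz(p,*pv(r),.02).round(3))
E
python3 - <<'E'
import cv2
a=cv2.imread('pics/top0.png')[30:240,380:560];cv2.imwrite('pics/u.png',cv2.resize(a,None,fx=2.8,fy=2.8,interpolation=cv2.INTER_CUBIC))
a=cv2.imread('pics/scene0.png')[150:300,0:270];cv2.imwrite('pics/us.png',cv2.resize(a,None,fx=2.9,fy=2.9,interpolation=cv2.INTER_CUBIC))
E
```

```text
(203, 196) conf 0.97 white 0.66 nv 2 x 0.554 y 0.261 yaw 23.8 h 0.038 cost 0.049
(141, 277) conf 0.9 white 0.00 nv 2 x 0.358 y 0.402 yaw 125.6 h 0.042 cost 0.017
(225, 244) conf 0.89 white 0.69 nv 2 x 0.442 y 0.195 yaw 6.8 h 0.041 cost 0.047
(88, 272) conf 0.82 white 0.00 nv 2 x 0.363 y 0.533 yaw 83.9 h 0.041 cost 0.031
(241, 188) conf 0.81 white 0.69 nv 2 x 0.566 y 0.161 yaw 148.3 h 0.040 cost 0.109
(273, 229) conf 0.78 white 0.75 nv 2 x 0.464 y 0.084 yaw 33.2 h 0.042 cost 0.060
(240, 293) conf 0.7 white 0.00 nv 2 x 0.314 y 0.162 yaw 135.0 h 0.041 cost 0.071
(230, 151) conf 0.58 white 0.69 nv 2 x 0.668 y 0.191 yaw 11.6 h 0.041 cost 0.069
(182, 283) conf 0.56 white 0.60 nv 1 x 0.351 y 0.287 yaw 123.5 h 0.045 cost 1.925
vial0 top [181. 282.] 0.6 157 [0.34  0.306 0.02 ]
vial0 top [436. 175.] 0.52 3592 [ 0.609 -0.32   0.02 ]
vial0 top [167. 151.] 0.46 158 [0.661 0.346 0.02 ]
vial0 scene [373. 311.] 0.8 282 [0.696 0.392 0.02 ]
vial0 scene [366. 202.] 0.62 186 [0.335 0.296 0.02 ]
vial0 scene [351. 293.] 0.55 321 [0.664 0.34  0.02 ]
timer top [116. 176.] 0.64 743 [0.597 0.468 0.02 ]
timer scene [415. 282.] 0.7 1026 [0.587 0.457 0.02 ]
guard top [287. 135.] 0.97 3109 [0.704 0.052 0.02 ]
guard scene [214. 274.] 0.79 2622 [0.713 0.051 0.02 ]
unit top [490. 131.] 0.65 20567 [ 0.724 -0.46   0.02 ]
unit scene [ 58. 214.] 0.97 12210 [ 0.656 -0.432  0.02 ]
scraper top [167. 235.] 0.64 956 [0.454 0.342 0.02 ]
scraper top [440. 174.] 0.59 3638 [ 0.612 -0.33   0.02 ]
scraper scene [384. 238.] 0.55 886 [0.467 0.368 0.02 ]
```

View pics/u.png

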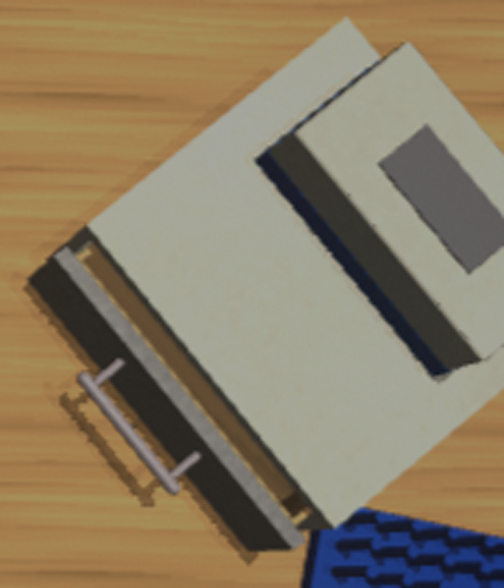

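View pics/us.png

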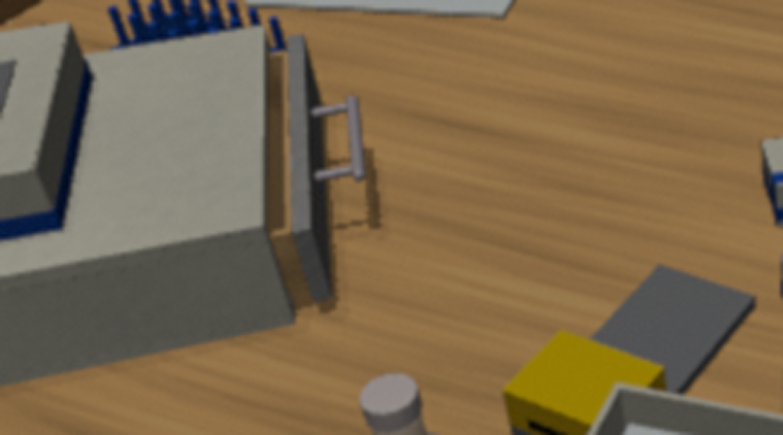

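Run:
```python
from h import *
np.set_printoptions(precision=4,suppress=True)
pt=shot('top');ps=shot('scene')
T=lambda u,v:(pt,380+u/2.8,30+v/2.8)
S=lambda u,v:(ps,u/2.9,150+v/2.9)
A={}
for n,a,b in [('panelL',T(90,226),S(267,230)),('panelR',T(332,527),S(266,28)),('barL',T(84,378),S(360,178)),('barR',T(174,490),S(354,98)),('frontL',T(66,250),S(302,235)),('frontR',T(297,545),S(291,37))]:
    A[n]=tri([a,b]);print(n,A[n])
for a,b in (('panelL','panelR'),('barL','barR')):
    d=A[b]-A[a];print(a,'len',np.linalg.norm(d),'ang',np.degrees(np.arctan2(d[1],d[0])),'mid',(A[a]+A[b])/2)
d=A['panelR']-A['panelL'];d[2]=0;d/=np.linalg.norm(d);n=np.array([-d[1],d[0],0])  # 
o=(A['panelL']+A['panelR'])/2
for k in A: print(k,(A[k]-o)@d,(A[k]-o)@n)
print('zray rear', onz(*T(347,17),.1), onz(*T(90,226),.1), onz(*T(332,527),.1),'bar@62',onz(*T(84,378),.062),onz(*T(174,490),.062))
```

```text
panelL [ 0.7454 -0.23    0.0926]
panelR [ 0.4991 -0.4291  0.0956]
barL [ 0.6263 -0.2396  0.0562]
barR [ 0.5308 -0.3144  0.0617]
frontL [ 0.7288 -0.2145  0.0795]
frontR [ 0.4859 -0.4114  0.0808]
panelL len 0.3166566123640495 ang -141.05356056020324 mid [ 0.6222 -0.3296  0.0941]
barL len 0.12138175073136911 ang -141.90799060123464 mid [ 0.5785 -0.277   0.059 ]
panelL -0.15832120750596831 2.0076299060734996e-17
panelR 0.15832120750596826 2.1557064362708374e-17
barL -0.05970168941069401 -0.06743718124279947
barR 0.06154443148530237 -0.0692454123041249
frontL -0.1552534434681795 -0.02251772812588707
frontR 0.15747912523861665 -0.022063364218582474
zray rear [ 0.9261 -0.4491  0.1   ] [ 0.745  -0.2305  0.1   ] [ 0.4995 -0.4278  0.1   ] bar@62 [ 0.626 -0.239  0.062] [ 0.5313 -0.3154  0.062 ]
```

The drawer is already out by about 18 mm. Bar height comes out at 59 mm against 62 given, and bar length at 121 mm against 120, so both checks pass. Moving above the handle, with the jaw axis at yaw -51.3°.

play_rows:
  series:
    - {"tx": 0.02,"ty": -0.0529,"tz": -0.005,"turn": -0.0973}
    - {"tx": 0.02,"ty": -0.0529,"tz": -0.005,"turn": -0.0973}
    - {"tx": 0.02,"ty": -0.0529,"tz": -0.005,"turn": -0.0973}
    - {"tx": 0.02,"ty": -0.0529,"tz": -0.005,"turn": -0.0973}
    - {"tx": 0.02,"ty": -0.0529,"tz": -0.005,"turn": -0.0973}
    - {"tx": 0.02,"ty": -0.0529,"tz": -0.005,"turn": -0.0973}
    - {"tx": 0.02,"ty": -0.0529,"tz": -0.005,"turn": -0.0973}
    - {"tx": 0.02,"ty": -0.0529,"tz": -0.005,"turn": -0.0973}
    - {"tx": 0.02,"ty": -0.0529,"tz": -0.005,"turn": -0.0973}
    - {"tx": 0.02,"ty": -0.0529,"tz": -0.005,"turn": -0.0973}
  gripper: 0.32

```text
time_s: 3.15
position: [0.4199, 0.1438, 0.2525]
tcp_rot: [[0.993, 0.12, 0.001], [0.12, -0.993, 0.0], [0.001, 0.0, -1.0]]
force: [0.5, 1.0, -0.5]
opening: 0.329
```

play_rows:
  series:
    - {"tx": 0.02,"ty": -0.0529,"tz": -0.005,"turn": -0.0973}
    - {"tx": 0.02,"ty": -0.0529,"tz": -0.005,"turn": -0.0973}
    - {"tx": 0.02,"ty": -0.0529,"tz": -0.005,"turn": -0.0973}
    - {"tx": 0.02,"ty": -0.0529,"tz": -0.005,"turn": -0.0973}
    - {"tx": 0.02,"ty": -0.0529,"tz": -0.005,"turn": -0.0973}
    - {"tx": 0.02,"ty": -0.0529,"tz": -0.005,"turn": -0.0973}
    - {"tx": 0.02,"ty": -0.0529,"tz": -0.005,"turn": -0.0973}
    - {"tx": 0.02,"ty": -0.0529,"tz": -0.005,"turn": -0.0973}
    - {"tx": 0.02,"ty": -0.0529,"tz": -0.005,"turn": -0.0973}
    - {"tx": 0.02,"ty": -0.0529,"tz": -0.005,"turn": -0.0973}

```text
time_s: 4.15
position: [0.5797, -0.2797, 0.2121]
tcp_rot: [[0.622, -0.783, 0.0], [-0.783, -0.622, 0.0], [0.0, -0.0, -1.0]]
force: [0.1, -0.5, 0.6]
opening: 0.323
```

Run:
```python
from h import *
np.set_printoptions(precision=4,suppress=True)
s=bot.read_state();print(s['position'],s['joint_positions'])
p=shot('wrist','w1');t=shot('top','t1')
for z in (.057,.062): print(proj(p,[.5785,-.277,z]),proj(p,[.6263,-.2396,z]),proj(p,[.5308,-.3144,z]))
print([ (pv(r),r['confidence']) for r in nets.look_for(p,'unit_drawer0_handle')])
```

```text
[ 0.5797 -0.2797  0.2121] [-35.6885  36.9485  83.3723   0.0119  59.6684  15.8416]
[280.5322 216.955 ] [280.8737 135.5431] [280.3104 287.941 ]
[280.461  219.0287] [280.8041 136.1278] [280.2398 291.1283]
[((351.512, 140.784), 0.89)]
```

View pics/w1.png

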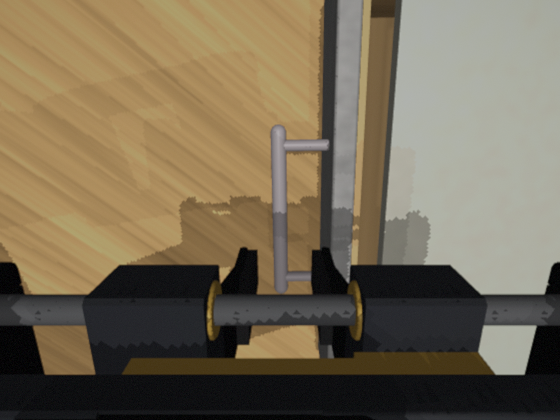

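The wrist view shows the bar at column 280, midway between the fingers, as predicted. Going down and gripping.

play_rows:
  series:
    - {"tx": -0.0005,"ty": 0.001,"tz": -0.031}
    - {"tx": -0.0005,"ty": 0.001,"tz": -0.031}
    - {"tz": -0.031}
    - {"tz": -0.029}
    - {}

```text
invalid input
```

play_rows:
  series:
    - {}
    - {}
    - {}
    - {}
    - {}
  gripper: 0.0

```text
invalid input
```

play_rows:
  series:
    - {"tx": -0.0005,"ty": 0.001,"tz": -0.031}
    - {"tx": -0.0005,"ty": 0.001,"tz": -0.031}
    - {"tz": -0.031}
    - {"tz": -0.029}
    - {"tz": 0}

```text
invalid input
```

play_rows:
  series:
    - {"tz": 0}
    - {"tz": 0}
    - {"tz": 0}
    - {"tz": 0}
  gripper: 0.0

```text
invalid input
```

play_rows:
  series:
    - {"tx": -0.0005,"ty": 0.001,"tz": -0.031,"turn": 0}
    - {"tx": -0.0005,"ty": 0.001,"tz": -0.031,"turn": 0}
    - {"tx": 0,"ty": 0,"tz": -0.031,"turn": 0}
    - {"tx": 0,"ty": 0,"tz": -0.029,"turn": 0}
    - {"tx": 0,"ty": 0,"tz": 0,"turn": 0}

```text
time_s: 4.8
position: [0.5761, -0.2734, 0.1116]
tcp_rot: [[0.627, -0.779, -0.007], [-0.779, -0.627, 0.005], [-0.008, 0.002, -1.0]]
force: [-0.2, 1.0, -1.0]
opening: 0.318
```

play_rows:
  series:
    - {"tx": 0,"ty": 0,"tz": 0,"turn": 0}
    - {"tx": 0,"ty": 0,"tz": 0,"turn": 0}
    - {"tx": 0,"ty": 0,"tz": 0,"turn": 0}
    - {"tx": 0,"ty": 0,"tz": 0,"turn": 0}
  gripper: 0.0

```text
time_s: 5.2
position: [0.5791, -0.2763, 0.1163]
tcp_rot: [[0.626, -0.78, 0.002], [-0.78, -0.626, -0.001], [0.002, -0.001, -1.0]]
force: [-0.7, 0.9, 5.0]
opening: 0.114
```

play_rows:
  series:
    - {"tx": -0.0077,"ty": 0.0096,"tz": 0,"turn": 0}
    - {"tx": -0.0154,"ty": 0.0192,"tz": 0,"turn": 0}
    - {"tx": -0.0154,"ty": 0.0192,"tz": 0,"turn": 0}
    - {"tx": -0.0154,"ty": 0.0192,"tz": 0,"turn": 0}
    - {"tx": -0.0154,"ty": 0.0192,"tz": 0,"turn": 0}
    - {"tx": -0.0154,"ty": 0.0192,"tz": 0,"turn": 0}
    - {"tx": -0.0154,"ty": 0.0192,"tz": 0,"turn": 0}
    - {"tx": -0.0154,"ty": 0.0192,"tz": 0,"turn": 0}
    - {"tx": -0.0154,"ty": 0.0192,"tz": 0,"turn": 0}
    - {"tx": -0.0077,"ty": 0.0096,"tz": 0,"turn": 0}

```text
time_s: 6.2
position: [0.4657, -0.1371, 0.1162]
tcp_rot: [[0.627, -0.779, -0.001], [-0.779, -0.627, -0.001], [0.0, 0.001, -1.0]]
force: [-4.3, -5.0, 9.4]
opening: 0.115
```

play_rows:
  series:
    - {"tx": -0.006,"ty": 0.0075,"tz": 0,"turn": 0}
    - {"tx": -0.004,"ty": 0.005,"tz": 0,"turn": 0}
    - {"tx": 0,"ty": 0,"tz": 0,"turn": 0}
    - {"tx": 0,"ty": 0,"tz": 0,"turn": 0}

```text
time_s: 6.6
position: [0.458, -0.1276, 0.1162]
tcp_rot: [[0.627, -0.779, -0.002], [-0.779, -0.627, -0.0], [-0.001, 0.002, -1.0]]
force: [-5.5, -2.1, 14.1]
opening: 0.114
```

play_rows:
  series:
    - {"tx": 0,"ty": 0,"tz": 0,"turn": 0}
    - {"tx": 0,"ty": 0,"tz": 0,"turn": 0}
    - {"tx": 0,"ty": 0,"tz": 0.03,"turn": 0}
    - {"tx": 0,"ty": 0,"tz": 0.06,"turn": 0}
    - {"tx": 0,"ty": 0,"tz": 0.06,"turn": 0}
    - {"tx": 0,"ty": 0.03,"tz": 0.05,"turn": 0}
    - {"tx": 0,"ty": 0.06,"tz": 0,"turn": 0}
    - {"tx": 0,"ty": 0.06,"tz": 0,"turn": 0}
    - {"tx": 0,"ty": 0.06,"tz": 0,"turn": 0}
    - {"tx": 0,"ty": 0,"tz": 0,"turn": 0}
  gripper: 0.32

```text
time_s: 7.6
position: [0.4576, 0.0453, 0.2745]
tcp_rot: [[0.631, -0.776, -0.002], [-0.776, -0.631, 0.002], [-0.003, 0.0, -1.0]]
force: [-0.1, -0.6, 0.3]
opening: 0.313
```

Run:
```python
from cart import *
s=bot.read_state();print(s['position'],s['joint_positions'])
pt=shot('top','t2');ps=shot('scene','s2')
cartons(pt,ps)
for n in ('t2','s2'):
    a=cv2.imread(f'pics/{n}.png');cv2.imwrite(f'pics/{n}.png',cv2.resize(a,(800,600),interpolation=cv2.INTER_CUBIC))
```

```text
[0.45763563 0.04530282 0.27450316] [ -8.37112534  19.14537073 106.14223068   0.13223037  54.83305868
  42.41440892]
(239, 295) conf 0.97 white 0.02 nv 2 x 0.313 y 0.162 yaw 133.8 h 0.040 cost 0.025
(85, 272) conf 0.85 white 0.00 nv 2 x 0.362 y 0.533 yaw 83.0 h 0.039 cost 0.059
(230, 154) conf 0.74 white 0.70 nv 2 x 0.668 y 0.191 yaw 11.0 h 0.038 cost 0.090
(240, 188) conf 0.7 white 0.67 nv 2 x 0.567 y 0.161 yaw 147.8 h 0.041 cost 0.044
(228, 239) conf 0.63 white 0.65 nv 2 x 0.444 y 0.195 yaw 5.8 h 0.041 cost 0.027
(142, 279) conf 0.61 white 0.00 nv 2 x 0.357 y 0.401 yaw 124.7 h 0.037 cost 0.098
(200, 196) conf 0.58 white 0.71 nv 2 x 0.554 y 0.261 yaw 24.7 h 0.040 cost 0.073
(264, 224) conf 0.54 white 0.30 nv 2 x 0.471 y 0.095 yaw 45.1 h 0.000 cost 7.859
```

View pics/t2.png

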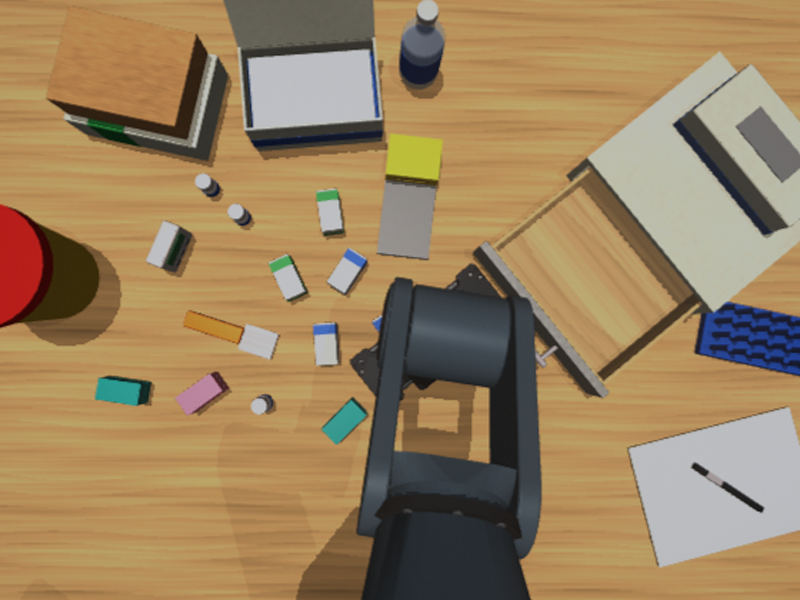

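View pics/s2.png

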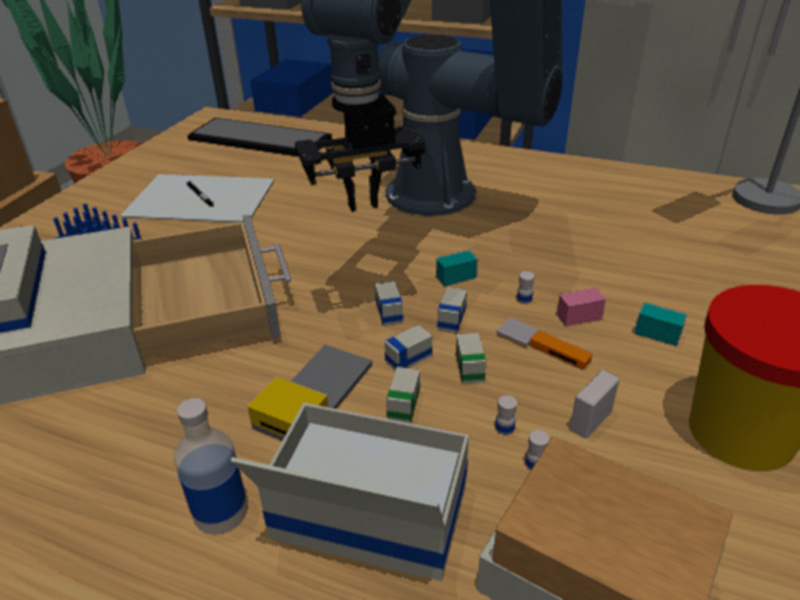

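```bash
cat >> h.py <<'E'
YAW=np.radians(-51.3);N=np.array([np.cos(YAW),np.sin(YAW),0]);Y=np.array([-N[1],N[0],0]);O=np.array([.6128,-.3179,0])
def D(x,y,z,q=.21): return O+(x-q)*N+y*Y+np.array([0,0,z+.022])
E
python3 - <<'E'
from h import *
np.set_printoptions(precision=4,suppress=True)
for n in ('top','scene'):
    p=shot(n);im=cv2.resize(p['pixels'],None,fx=3,fy=3,interpolation=cv2.INTER_CUBIC)
    def L(*P,c=(0,0,255)):
        q=np.array([proj(p,a)*3+1 for a in P]);cv2.polylines(im,[np.int32(np.round(q))],True,c,1,cv2.LINE_AA)
    L(D(0,-.139,0),D(0,.139,0),D(.2,.139,0),D(.2,-.139,0))
    L(D(0,-.139,.056),D(0,.139,.056),D(.2,.139,.056),D(.2,-.139,.056),c=(255,0,0))
    b=[-.035,0,.04]
    L(D(-.035,-.06,.04),D(-.035,.06,.04),c=(0,255,0))
    for x in (.045,.11):
        for y in (-.09,0,.09):
            L(*[D(x+a*.018,y+b*.035,0) for a,b in ((1,1),(1,-1),(-1,-1),(-1,1))],c=(0,255,255))
            if n=='top': print(x,y,D(x,y,.033)+[0,0,.051])
    im=im[330:870,960:1560] if n=='top' else im[420:840,150:950]
    cv2.imwrite(f'pics/ov_{n}.png',im)
E
```

```text
0.045 -0.09 [ 0.4394 -0.2454  0.106 ]
0.045 0 [ 0.5096 -0.1891  0.106 ]
0.045 0.09 [ 0.5799 -0.1329  0.106 ]
0.11 -0.09 [ 0.48   -0.2961  0.106 ]
0.11 0 [ 0.5503 -0.2399  0.106 ]
0.11 0.09 [ 0.6205 -0.1836  0.106 ]
```

View pics/ov_top.png

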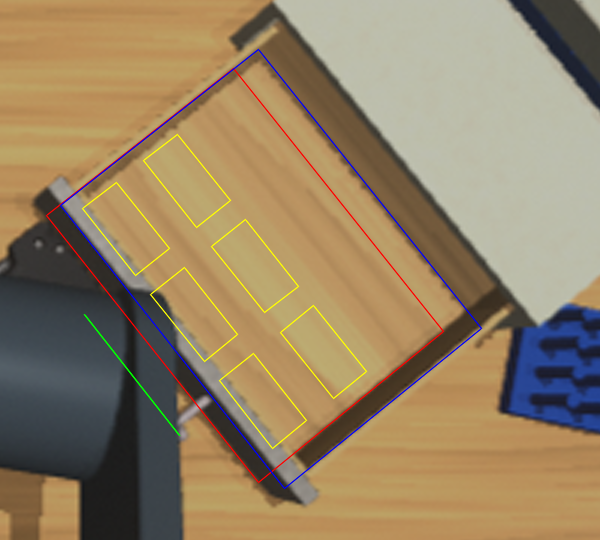

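View pics/ov_scene.png

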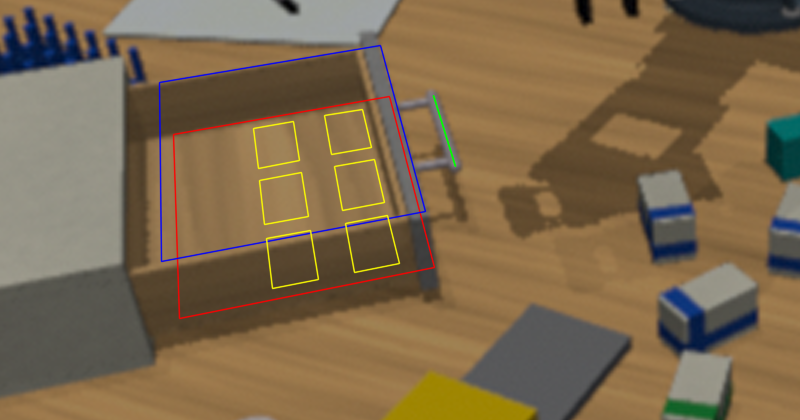

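The drawer is out at about 0.21. The overlay matches the handle, but the floor begins about 15 mm behind the face, so I'll shift the slots by 15 mm. Picking carton 1 (blue, x 0.464, y 0.084, yaw 33°).

play_rows:
  series:
    - {"tx": 0.004,"ty": 0.024,"tz": -0.02,"turn": -0.046}
    - {"tx": 0.004,"ty": 0.024,"tz": -0.04,"turn": -0.046}
    - {"tx": 0,"ty": 0,"tz": -0.04,"turn": 0}
    - {"tx": 0,"ty": 0,"tz": -0.04,"turn": 0}
    - {"tx": 0,"ty": 0,"tz": -0.01,"turn": 0}
  gripper: 0.65

```text
time_s: 8.4
position: [0.4646, 0.0773, 0.152]
tcp_rot: [[0.546, -0.838, -0.006], [-0.838, -0.546, 0.0], [-0.004, 0.005, -1.0]]
force: [-0.4, 0.1, -0.3]
opening: 0.629
```

Run:
```python
from cart import *
p=shot('wrist','w2');print(bot.read_state()['position'])
for r in nets.masks_of(p,'carton0'):
    u,v=pv(r);X=onz(p,u,v,.04);print(round(u),round(v),r['confidence'],X)
C=boxcorn(.464,.084,np.radians(33.2),.07,.036,0,.045);im=p['pixels'].copy()
for c in (C[:4],C[4:]): cv2.polylines(im,[np.int32([proj(p,a) for a in c])],True,(0,0,255),1)
cv2.imwrite('pics/w2.png',im)
```

```text
[0.46486856 0.07737191 0.15224206]
246 26 0.78 [0.55534373 0.16126283 0.04      ]
110 159 0.73 [0.44977839 0.19273548 0.04      ]
275 227 0.69 [0.46711774 0.08685953 0.04      ]
118 4 0.56 [0.52743986 0.22337581 0.04      ]
```

View pics/w2.png

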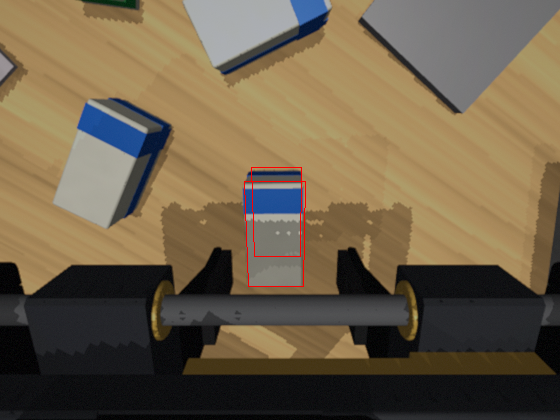

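The projected fit lies on the carton. Going down and gripping.

play_rows:
  series:
    - {"tx": 0,"ty": 0.004,"tz": -0.03,"turn": 0}
    - {"tx": 0,"ty": 0,"tz": -0.03,"turn": 0}
    - {"tx": 0,"ty": 0,"tz": -0.025,"turn": 0}
    - {"tx": 0,"ty": 0,"tz": 0,"turn": 0}
    - {"tx": 0,"ty": 0,"tz": 0,"turn": 0}

```text
time_s: 9.0
position: [0.4669, 0.0813, 0.0878]
tcp_rot: [[0.547, -0.837, 0.002], [-0.837, -0.547, -0.0], [0.001, -0.001, -1.0]]
force: [0.0, 0.9, 0.4]
opening: 0.651
```

play_rows:
  series:
    - {"tx": 0,"ty": 0,"tz": 0,"turn": 0}
    - {"tx": 0,"ty": 0,"tz": 0,"turn": 0}
    - {"tx": 0,"ty": 0,"tz": 0,"turn": 0}
    - {"tx": 0,"ty": 0,"tz": 0,"turn": 0}
    - {"tx": 0,"ty": 0,"tz": 0,"turn": 0}
  gripper: 0.0

```text
time_s: 9.5
position: [0.4662, 0.0818, 0.0874]
tcp_rot: [[0.548, -0.837, 0.001], [-0.837, -0.548, -0.0], [0.001, -0.001, -1.0]]
force: [-1.1, 0.0, 7.0]
opening: 0.415
```

play_rows:
  series:
    - {"tx": 0,"ty": 0,"tz": 0.055,"turn": 0}
    - {"tx": 0,"ty": 0,"tz": 0.055,"turn": 0}
    - {"tx": 0,"ty": 0,"tz": 0.055,"turn": 0}
    - {"tx": 0.0147,"ty": -0.0522,"tz": 0,"turn": 0.0115}
    - {"tx": 0.0147,"ty": -0.0522,"tz": 0,"turn": 0.0115}
    - {"tx": 0.0147,"ty": -0.0522,"tz": 0,"turn": 0.0115}
    - {"tx": 0.0147,"ty": -0.0522,"tz": 0,"turn": 0.0115}
    - {"tx": 0.0147,"ty": -0.0522,"tz": 0,"turn": 0.0115}
    - {"tx": 0.0147,"ty": -0.0522,"tz": 0,"turn": 0.0115}
    - {"tx": 0.0147,"ty": -0.0522,"tz": 0,"turn": 0.0115}

```text
time_s: 10.5
position: [0.5482, -0.2122, 0.2184]
tcp_rot: [[0.616, -0.787, -0.001], [-0.787, -0.616, 0.0], [-0.001, 0.0, -1.0]]
force: [1.0, -0.3, -0.2]
opening: 0.412
```

play_rows:
  series:
    - {"tx": 0.0147,"ty": -0.0522,"tz": 0,"turn": 0.0115}
    - {"tx": 0,"ty": 0,"tz": -0.03,"turn": 0}
    - {"tx": 0,"ty": 0,"tz": -0.04,"turn": 0}
    - {"tx": 0,"ty": 0,"tz": -0.03,"turn": 0}
    - {"tx": 0,"ty": 0,"tz": 0,"turn": 0}
    - {"tx": 0,"ty": 0,"tz": 0,"turn": 0}

```text
time_s: 11.1
position: [0.5599, -0.2522, 0.1384]
tcp_rot: [[0.626, -0.78, -0.001], [-0.78, -0.626, 0.001], [-0.001, 0.0, -1.0]]
force: [-0.0, -0.1, -0.3]
opening: 0.41
```

play_rows:
  series:
    - {"tx": 0,"ty": 0,"tz": -0.017,"turn": 0}
    - {"tx": 0,"ty": 0,"tz": -0.015,"turn": 0}
    - {"tx": 0,"ty": 0,"tz": 0,"turn": 0}
    - {"tx": 0,"ty": 0,"tz": 0,"turn": 0}

```text
time_s: 11.5
position: [0.5599, -0.2522, 0.1128]
tcp_rot: [[0.626, -0.78, -0.0], [-0.78, -0.626, 0.0], [-0.001, 0.0, -1.0]]
force: [0.3, 0.8, -0.3]
opening: 0.411
```

play_rows:
  series:
    - {"tx": 0,"ty": 0,"tz": 0,"turn": 0}
    - {"tx": 0,"ty": 0,"tz": 0,"turn": 0}
    - {"tx": 0,"ty": 0,"tz": 0,"turn": 0}
    - {"tx": 0,"ty": 0,"tz": 0.03,"turn": 0}
    - {"tx": 0,"ty": 0,"tz": 0.05,"turn": 0}
    - {"tx": 0,"ty": 0,"tz": 0.05,"turn": 0}
    - {"tx": -0.02,"ty": 0.05,"tz": 0.02,"turn": 0}
    - {"tx": -0.02,"ty": 0.055,"tz": 0,"turn": 0}
    - {"tx": -0.02,"ty": 0.055,"tz": 0,"turn": 0}
    - {"tx": -0.02,"ty": 0.055,"tz": 0,"turn": 0}
  gripper: 0.6

```text
time_s: 12.5
position: [0.4953, -0.0791, 0.2338]
tcp_rot: [[0.625, -0.781, 0.002], [-0.781, -0.625, -0.0], [0.001, -0.001, -1.0]]
force: [-0.1, 0.7, -1.5]
opening: 0.6
```

play_rows:
  series:
    - {"tx": -0.0095,"ty": 0.049,"tz": 0,"turn": -0.078}
    - {"tx": -0.0095,"ty": 0.049,"tz": 0,"turn": -0.078}
    - {"tx": -0.0095,"ty": 0.049,"tz": 0,"turn": -0.078}
    - {"tx": -0.0095,"ty": 0.049,"tz": 0,"turn": -0.078}
    - {"tx": -0.0095,"ty": 0.049,"tz": 0,"turn": -0.078}
    - {"tx": -0.0095,"ty": 0.049,"tz": -0.01,"turn": -0.078}
    - {"tx": -0.0095,"ty": 0.049,"tz": -0.03,"turn": -0.078}
    - {"tx": 0,"ty": 0,"tz": -0.04,"turn": 0}
    - {"tx": 0,"ty": 0,"tz": -0.01,"turn": 0}
    - {"tx": 0,"ty": 0,"tz": 0,"turn": 0}
  gripper: 0.65

```text
time_s: 13.5
position: [0.4423, 0.1938, 0.1603]
tcp_rot: [[0.104, -0.995, -0.003], [-0.995, -0.104, -0.001], [0.0, 0.003, -1.0]]
force: [-0.0, -0.3, 0.3]
opening: 0.65
```

```bash
cat > chk.py <<'E'
import sys
from cart import *
def chk(x,y,yaw,f,h=.045):
    p=shot('wrist');s=bot.read_state();print(s['position'],'yaw',np.degrees(np.arctan2(s['tcp_rot'][1][0],s['tcp_rot'][0][0])))
    for r in nets.masks_of(p,'carton0'):
        u,v=pv(r);X=onz(p,u,v,.04);print(round(u),round(v),round(r['confidence'],2),X.round(3))
        if np.hypot(X[0]-x,X[1]-y)<.03: print(' fit x %.3f y %.3f yaw %.1f h %.3f c %.3f'%fitbox([(p,r['region'])],x,y,.07,.036,0,h,False))
    C=boxcorn(x,y,np.radians(yaw),.07,.036,0,h);im=p['pixels'].copy()
    for c in (C[:4],C[4:]): cv2.polylines(im,[np.int32([proj(p,a) for a in c])],True,(0,0,255),1)
    cv2.imwrite(f'pics/{f}.png',im)
if __name__=='__main__': chk(*map(float,sys.argv[1:4]),sys.argv[4])
E
python3 chk.py .443 .195 6 w3
```

```text
[0.44317515 0.19357904 0.16122453] yaw -84.07287744715818
315 344 0.94 [0.358 0.163 0.04 ]
39 268 0.92 [0.4   0.359 0.04 ]
355 41 0.75 [0.562 0.167 0.04 ]
192 50 0.67 [0.547 0.258 0.04 ]
282 224 0.58 [0.449 0.197 0.04 ]
 fit x 0.444 y 0.195 yaw 4.4 h 0.045 c 0.014
91 182 0.37 [0.464 0.32  0.04 ]
```

View pics/w3.png

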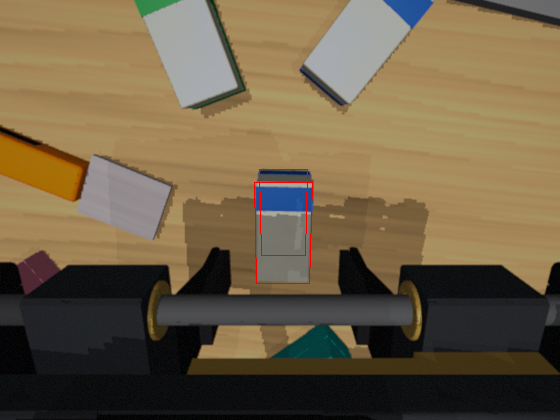

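play_rows:
  series:
    - {"tx": 0,"ty": 0.001,"tz": -0.034,"turn": 0}
    - {"tx": 0,"ty": 0,"tz": -0.034,"turn": 0}
    - {"tx": 0,"ty": 0,"tz": -0.026,"turn": 0}
    - {"tx": 0,"ty": 0,"tz": 0,"turn": 0}
    - {"tx": 0,"ty": 0,"tz": 0,"turn": 0}

```text
time_s: 14.1
position: [0.4439, 0.1943, 0.0868]
tcp_rot: [[0.103, -0.995, 0.002], [-0.995, -0.103, 0.0], [-0.0, -0.002, -1.0]]
force: [0.5, -0.6, -0.1]
opening: 0.653
```

play_rows:
  series:
    - {"tx": 0,"ty": 0,"tz": 0,"turn": 0}
    - {"tx": 0,"ty": 0,"tz": 0,"turn": 0}
    - {"tx": 0,"ty": 0,"tz": 0,"turn": 0}
    - {"tx": 0,"ty": 0,"tz": 0,"turn": 0}
    - {"tx": 0,"ty": 0,"tz": 0.055,"turn": 0}
    - {"tx": 0,"ty": 0,"tz": 0.055,"turn": 0}
    - {"tx": 0,"ty": 0,"tz": 0.055,"turn": 0}
    - {"tx": 0,"ty": 0,"tz": 0.01,"turn": 0}
  gripper: 0.0

```text
time_s: 14.9
position: [0.445, 0.1955, 0.2302]
tcp_rot: [[0.104, -0.994, 0.009], [-0.995, -0.104, 0.002], [-0.001, -0.01, -1.0]]
force: [1.1, 0.6, -0.8]
opening: 0.417
```

play_rows:
  series:
    - {"tx": 0.005,"ty": -0.0572,"tz": 0,"turn": 0.0496}
    - {"tx": 0.005,"ty": -0.0572,"tz": 0,"turn": 0.0496}
    - {"tx": 0.005,"ty": -0.0572,"tz": 0,"turn": 0.0496}
    - {"tx": 0.005,"ty": -0.0572,"tz": 0,"turn": 0.0496}
    - {"tx": 0.005,"ty": -0.0572,"tz": 0,"turn": 0.0496}
    - {"tx": 0.005,"ty": -0.0572,"tz": 0,"turn": 0.0496}
    - {"tx": 0.005,"ty": -0.0572,"tz": 0,"turn": 0.0496}
    - {"tx": 0.005,"ty": -0.0572,"tz": 0,"turn": 0.0496}
    - {"tx": 0.005,"ty": -0.0572,"tz": 0,"turn": 0.0496}
    - {"tx": 0.005,"ty": -0.0572,"tz": 0,"turn": 0.0496}

```text
time_s: 15.9
position: [0.4821, -0.2642, 0.2248]
tcp_rot: [[0.585, -0.811, -0.002], [-0.811, -0.585, 0.002], [-0.002, 0.0, -1.0]]
force: [1.2, -0.3, -0.3]
opening: 0.414
```

play_rows:
  series:
    - {"tx": 0.005,"ty": -0.0572,"tz": 0,"turn": 0.0496}
    - {"tx": 0,"ty": 0,"tz": -0.04,"turn": 0}
    - {"tx": 0,"ty": 0,"tz": -0.04,"turn": 0}
    - {"tx": 0,"ty": 0,"tz": -0.03,"turn": 0}
    - {"tx": 0,"ty": 0,"tz": 0,"turn": 0}
    - {"tx": 0,"ty": 0,"tz": 0,"turn": 0}

```text
time_s: 16.5
position: [0.4865, -0.3081, 0.1371]
tcp_rot: [[0.625, -0.78, -0.002], [-0.78, -0.625, 0.002], [-0.002, 0.0, -1.0]]
force: [-0.0, 0.5, -0.4]
opening: 0.412
```

play_rows:
  series:
    - {"tx": 0.002,"ty": 0,"tz": -0.016,"turn": 0}
    - {"tx": 0.001,"ty": 0,"tz": -0.015,"turn": 0}
    - {"tx": 0,"ty": 0,"tz": 0,"turn": 0}
    - {"tx": 0,"ty": 0,"tz": 0,"turn": 0}

```text
time_s: 16.9
position: [0.4893, -0.3083, 0.1129]
tcp_rot: [[0.625, -0.78, -0.0], [-0.78, -0.625, 0.0], [-0.0, 0.0, -1.0]]
force: [-0.1, -1.0, -0.6]
opening: 0.406
```

play_rows:
  series:
    - {"tx": 0,"ty": 0,"tz": 0,"turn": 0}
    - {"tx": 0,"ty": 0,"tz": 0,"turn": 0}
    - {"tx": 0,"ty": 0,"tz": 0,"turn": 0}
    - {"tx": 0,"ty": 0,"tz": 0.03,"turn": 0}
    - {"tx": 0,"ty": 0,"tz": 0.05,"turn": 0}
    - {"tx": 0,"ty": 0,"tz": 0.05,"turn": 0}
    - {"tx": 0,"ty": 0.03,"tz": 0.02,"turn": -0.05}
    - {"tx": 0.01,"ty": 0.056,"tz": 0,"turn": -0.12}
    - {"tx": 0.01,"ty": 0.056,"tz": 0,"turn": -0.12}
    - {"tx": 0.01,"ty": 0.056,"tz": 0,"turn": -0.12}
  gripper: 0.6

```text
time_s: 17.9
position: [0.5133, -0.1489, 0.2338]
tcp_rot: [[0.237, -0.971, 0.001], [-0.971, -0.237, -0.001], [0.001, -0.001, -1.0]]
force: [0.1, 0.3, -0.2]
opening: 0.596
```

play_rows:
  series:
    - {"tx": 0.01,"ty": 0.056,"tz": 0,"turn": -0.12}
    - {"tx": 0.01,"ty": 0.056,"tz": 0,"turn": -0.12}
    - {"tx": 0.01,"ty": 0.056,"tz": 0,"turn": -0.12}
    - {"tx": 0.01,"ty": 0.056,"tz": 0,"turn": -0.12}
    - {"tx": 0.01,"ty": 0.056,"tz": 0,"turn": -0.12}
    - {"tx": 0.01,"ty": 0.056,"tz": 0,"turn": -0.12}
    - {"tx": 0.006,"ty": 0.05,"tz": -0.02,"turn": -0.048}
    - {"tx": 0,"ty": 0,"tz": -0.03,"turn": 0}
    - {"tx": 0,"ty": 0,"tz": 0,"turn": 0}
    - {"tx": 0,"ty": 0,"tz": 0,"turn": 0}
  gripper: 0.65

```text
time_s: 18.9
position: [0.5657, 0.1584, 0.193]
tcp_rot: [[-0.53, -0.848, -0.001], [-0.848, 0.53, -0.0], [0.001, 0.001, -1.0]]
force: [0.1, 0.7, 0.1]
opening: 0.656
```

```bash
python3 chk.py .5665 .161 148 w4
```

```text
[0.56637103 0.15806056 0.19371974] yaw -122.02023222519423
278 210 0.95 [0.574 0.16  0.04 ]
 fit x 0.567 y 0.161 yaw 147.4 h 0.045 c 0.021
180 261 0.82 [0.579 0.248 0.04 ]
169 120 0.81 [0.669 0.189 0.04 ]
```

View pics/w4.png

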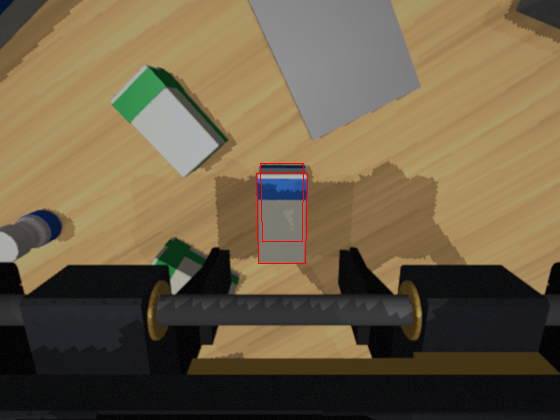

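play_rows:
  series:
    - {"tx": 0,"ty": 0.002,"tz": -0.034,"turn": 0}
    - {"tx": 0,"ty": 0.001,"tz": -0.04,"turn": 0}
    - {"tx": 0,"ty": 0,"tz": -0.034,"turn": 0}
    - {"tx": 0,"ty": 0,"tz": -0.026,"turn": 0}
    - {"tx": 0,"ty": 0,"tz": 0,"turn": 0}
    - {"tx": 0,"ty": 0,"tz": 0,"turn": 0}

```text
time_s: 19.6
position: [0.5669, 0.1603, 0.0868]
tcp_rot: [[-0.531, -0.848, 0.001], [-0.848, 0.531, 0.0], [-0.001, -0.001, -1.0]]
force: [-0.1, 0.2, 0.6]
opening: 0.652
```

play_rows:
  series:
    - {"tx": 0,"ty": 0,"tz": 0,"turn": 0}
    - {"tx": 0,"ty": 0,"tz": 0,"turn": 0}
    - {"tx": 0,"ty": 0,"tz": 0,"turn": 0}
    - {"tx": 0,"ty": 0,"tz": 0,"turn": 0}
    - {"tx": 0,"ty": 0,"tz": 0.055,"turn": 0}
    - {"tx": 0,"ty": 0,"tz": 0.055,"turn": 0}
    - {"tx": 0,"ty": 0,"tz": 0.055,"turn": 0}
    - {"tx": 0,"ty": 0,"tz": 0.01,"turn": 0}
  gripper: 0.0

```text
time_s: 20.4
position: [0.5688, 0.1616, 0.2314]
tcp_rot: [[-0.529, -0.848, 0.011], [-0.848, 0.529, 0.001], [-0.007, -0.009, -1.0]]
force: [0.1, 0.5, 0.0]
opening: 0.412
```

play_rows:
  series:
    - {"tx": 0.0088,"ty": -0.0494,"tz": 0,"turn": 0.131}
    - {"tx": 0.0088,"ty": -0.0494,"tz": 0,"turn": 0.131}
    - {"tx": 0.0088,"ty": -0.0494,"tz": 0,"turn": 0.131}
    - {"tx": 0.0088,"ty": -0.0494,"tz": 0,"turn": 0.131}
    - {"tx": 0.0088,"ty": -0.0494,"tz": 0,"turn": 0.131}
    - {"tx": 0.0088,"ty": -0.0494,"tz": 0,"turn": 0.131}
    - {"tx": 0.0088,"ty": -0.0494,"tz": 0,"turn": 0.131}
    - {"tx": 0.0088,"ty": -0.0494,"tz": 0,"turn": 0.131}
    - {"tx": 0.0088,"ty": -0.0494,"tz": 0,"turn": 0.13}
    - {"tx": 0,"ty": 0,"tz": -0.02,"turn": 0}

```text
time_s: 21.4
position: [0.6316, -0.2012, 0.2112]
tcp_rot: [[0.623, -0.782, 0.007], [-0.782, -0.623, -0.006], [0.009, -0.002, -1.0]]
force: [-0.1, 0.6, -0.7]
opening: 0.412
```

play_rows:
  series:
    - {"tx": 0,"ty": 0,"tz": -0.03,"turn": 0}
    - {"tx": 0,"ty": 0,"tz": -0.03,"turn": 0}
    - {"tx": 0,"ty": 0,"tz": -0.03,"turn": 0}
    - {"tx": 0,"ty": 0,"tz": 0,"turn": 0}
    - {"tx": 0,"ty": 0,"tz": 0,"turn": 0}

```text
time_s: 21.9
position: [0.629, -0.1943, 0.137]
tcp_rot: [[0.625, -0.78, -0.002], [-0.78, -0.625, 0.001], [-0.002, 0.001, -1.0]]
force: [-0.1, -0.0, -1.2]
opening: 0.411
```

play_rows:
  series:
    - {"tx": 0,"ty": 0,"tz": -0.016,"turn": 0}
    - {"tx": 0,"ty": 0,"tz": -0.015,"turn": 0}
    - {"tx": 0,"ty": 0,"tz": 0,"turn": 0}
    - {"tx": 0,"ty": 0,"tz": 0,"turn": 0}

```text
time_s: 22.3
position: [0.6292, -0.1945, 0.1128]
tcp_rot: [[0.625, -0.78, -0.001], [-0.78, -0.625, 0.0], [-0.001, 0.0, -1.0]]
force: [0.1, 0.2, -0.1]
opening: 0.411
```

play_rows:
  series:
    - {"tx": 0,"ty": 0,"tz": 0,"turn": 0}
    - {"tx": 0,"ty": 0,"tz": 0,"turn": 0}
    - {"tx": 0,"ty": 0,"tz": 0,"turn": 0}
    - {"tx": 0,"ty": 0,"tz": 0.03,"turn": 0}
    - {"tx": 0,"ty": 0,"tz": 0.05,"turn": 0}
    - {"tx": 0,"ty": 0,"tz": 0.05,"turn": 0}
    - {"tx": 0,"ty": 0.03,"tz": 0.02,"turn": 0}
    - {"tx": -0.01,"ty": 0.055,"tz": 0,"turn": -0.025}
    - {"tx": -0.01,"ty": 0.055,"tz": 0,"turn": -0.025}
    - {"tx": -0.01,"ty": 0.055,"tz": 0,"turn": -0.025}
  gripper: 0.6

```text
time_s: 23.3
position: [0.6051, -0.0374, 0.2338]
tcp_rot: [[0.56, -0.828, 0.001], [-0.828, -0.56, -0.0], [0.001, -0.001, -1.0]]
force: [0.1, 0.9, 0.2]
opening: 0.601
```

play_rows:
  series:
    - {"tx": -0.01,"ty": 0.055,"tz": 0,"turn": -0.025}
    - {"tx": -0.01,"ty": 0.055,"tz": 0,"turn": -0.025}
    - {"tx": -0.01,"ty": 0.055,"tz": 0,"turn": -0.025}
    - {"tx": -0.01,"ty": 0.055,"tz": 0,"turn": -0.025}
    - {"tx": -0.01,"ty": 0.055,"tz": 0,"turn": -0.025}
    - {"tx": -0.01,"ty": 0.055,"tz": 0,"turn": -0.025}
    - {"tx": -0.003,"ty": 0.044,"tz": -0.02,"turn": -0.02}
    - {"tx": 0,"ty": 0,"tz": -0.03,"turn": 0}
    - {"tx": 0,"ty": 0,"tz": 0,"turn": 0}
    - {"tx": 0,"ty": 0,"tz": 0,"turn": 0}
  gripper: 0.65

```text
time_s: 24.3
position: [0.5549, 0.2604, 0.1931]
tcp_rot: [[0.407, -0.913, -0.001], [-0.913, -0.407, -0.0], [0.0, 0.001, -1.0]]
force: [0.5, -0.4, 0.9]
opening: 0.65
```

```bash
python3 chk.py .554 .261 24 w5
```

```text
[0.55555235 0.26011591 0.19379879] yaw -66.03612552421765
438 108 0.86 [0.671 0.197 0.04 ]
285 211 0.77 [0.56  0.263 0.04 ]
 fit x 0.555 y 0.262 yaw 25.5 h 0.045 c 0.018
```

View pics/w5.png

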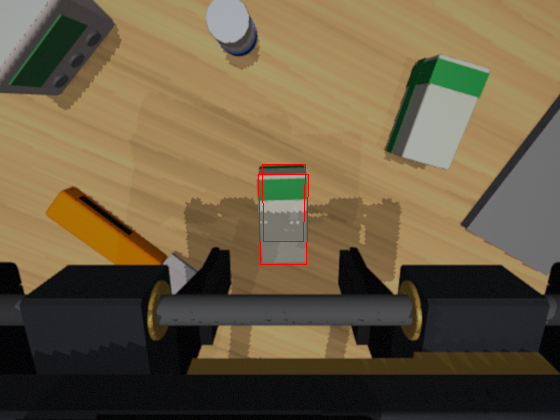

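play_rows:
  series:
    - {"tx": 0,"ty": 0.001,"tz": -0.034,"turn": 0}
    - {"tx": 0,"ty": 0.001,"tz": -0.04,"turn": 0}
    - {"tx": 0,"ty": 0,"tz": -0.034,"turn": 0}
    - {"tx": 0,"ty": 0,"tz": -0.026,"turn": 0}
    - {"tx": 0,"ty": 0,"tz": 0,"turn": 0}
    - {"tx": 0,"ty": 0,"tz": 0,"turn": 0}

```text
time_s: 25.0
position: [0.556, 0.2616, 0.0868]
tcp_rot: [[0.406, -0.914, 0.001], [-0.914, -0.406, 0.0], [0.0, -0.001, -1.0]]
force: [1.0, -0.2, 0.1]
opening: 0.649
```

play_rows:
  series:
    - {"tx": 0,"ty": 0,"tz": 0,"turn": 0}
    - {"tx": 0,"ty": 0,"tz": 0,"turn": 0}
    - {"tx": 0,"ty": 0,"tz": 0,"turn": 0}
    - {"tx": 0,"ty": 0,"tz": 0,"turn": 0}
    - {"tx": 0,"ty": 0,"tz": 0.055,"turn": 0}
    - {"tx": 0,"ty": 0,"tz": 0.055,"turn": 0}
    - {"tx": 0,"ty": 0,"tz": 0.055,"turn": 0}
    - {"tx": 0,"ty": 0,"tz": 0.01,"turn": 0}
  gripper: 0.0

```text
time_s: 25.8
position: [0.5577, 0.2631, 0.2317]
tcp_rot: [[0.407, -0.913, 0.011], [-0.913, -0.407, 0.003], [0.002, -0.011, -1.0]]
force: [0.8, -0.0, 0.3]
opening: 0.414
```

play_rows:
  series:
    - {"tx": -0.0122,"ty": -0.059,"tz": 0,"turn": 0.0223}
    - {"tx": -0.0122,"ty": -0.059,"tz": 0,"turn": 0.0223}
    - {"tx": -0.0122,"ty": -0.059,"tz": 0,"turn": 0.0223}
    - {"tx": -0.0122,"ty": -0.059,"tz": 0,"turn": 0.0223}
    - {"tx": -0.0122,"ty": -0.059,"tz": 0,"turn": 0.0223}
    - {"tx": -0.0122,"ty": -0.059,"tz": 0,"turn": 0.0223}
    - {"tx": -0.0122,"ty": -0.059,"tz": 0,"turn": 0.0223}
    - {"tx": -0.0122,"ty": -0.059,"tz": 0,"turn": 0.0223}
    - {"tx": -0.0122,"ty": -0.059,"tz": 0,"turn": 0.0223}
    - {"tx": -0.0122,"ty": -0.059,"tz": 0,"turn": 0.0223}

```text
time_s: 26.8
position: [0.4563, -0.2113, 0.2253]
tcp_rot: [[0.608, -0.794, -0.001], [-0.794, -0.608, 0.001], [-0.001, 0.0, -1.0]]
force: [0.1, 0.2, -0.9]
opening: 0.413
```

play_rows:
  series:
    - {"tx": -0.0122,"ty": -0.059,"tz": 0,"turn": 0.0223}
    - {"tx": 0,"ty": 0,"tz": -0.01,"turn": 0}
    - {"tx": 0,"ty": 0,"tz": 0,"turn": 0}
    - {"tx": 0,"ty": 0,"tz": 0,"turn": 0}

```text
time_s: 27.2
position: [0.447, -0.2555, 0.2171]
tcp_rot: [[0.626, -0.78, -0.002], [-0.78, -0.626, 0.002], [-0.003, 0.0, -1.0]]
force: [1.0, 0.4, -0.6]
opening: 0.411
```

Run:
```python
from h import *
s=bot.read_state();print(s['position'])
p=shot('wrist','w6');q=shot('scene');im=cv2.resize(q['pixels'],None,fx=3,fy=3,interpolation=cv2.INTER_CUBIC)[420:840,50:850]
cv2.imwrite('pics/s6.png',im)
```

```text
[ 0.44695803 -0.25552867  0.21706291]
```

View pics/w6.png

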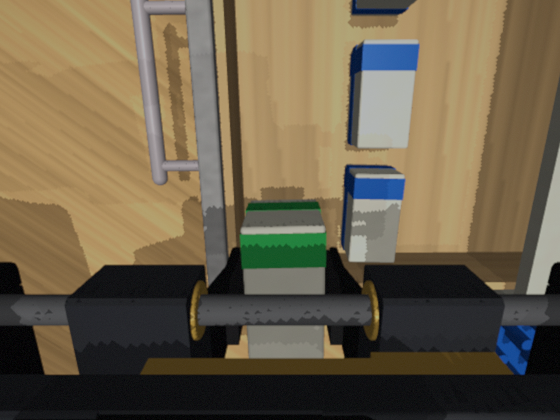

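View pics/s6.png

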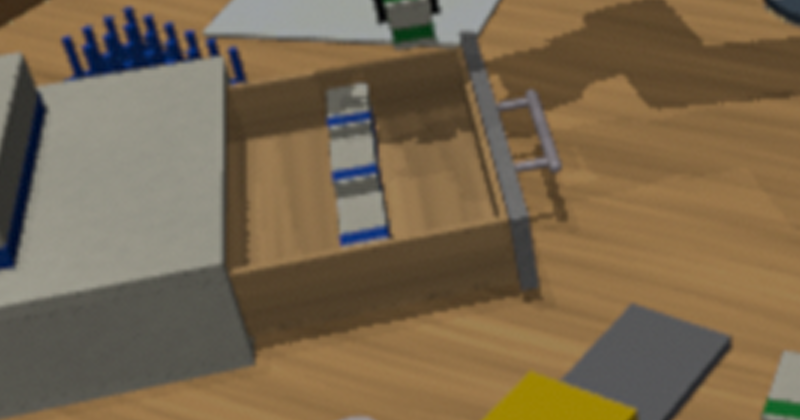

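play_rows:
  series:
    - {"tx": 0.003,"ty": -0.003,"tz": -0.03,"turn": 0}
    - {"tx": 0.002,"ty": -0.002,"tz": -0.03,"turn": 0}
    - {"tx": 0,"ty": 0,"tz": -0.03,"turn": 0}
    - {"tx": 0,"ty": 0,"tz": -0.025,"turn": 0}
    - {"tx": 0,"ty": 0,"tz": -0.015,"turn": 0}
    - {"tx": 0,"ty": 0,"tz": 0,"turn": 0}
    - {"tx": 0,"ty": 0,"tz": 0,"turn": 0}

```text
time_s: 28.0
position: [0.4521, -0.2606, 0.1143]
tcp_rot: [[0.626, -0.78, 0.0], [-0.78, -0.626, -0.0], [0.001, -0.0, -1.0]]
force: [-0.4, -0.4, -0.5]
opening: 0.412
```

play_rows:
  series:
    - {"tx": 0,"ty": 0,"tz": 0,"turn": 0}
    - {"tx": 0,"ty": 0,"tz": 0,"turn": 0}
    - {"tx": 0,"ty": 0,"tz": 0.02,"turn": 0}
    - {"tx": 0,"ty": 0,"tz": 0.04,"turn": 0}
    - {"tx": 0,"ty": 0,"tz": 0.05,"turn": 0}
    - {"tx": 0,"ty": 0,"tz": 0.04,"turn": 0}
    - {"tx": 0.02,"ty": 0.055,"tz": 0,"turn": 0}
    - {"tx": 0.025,"ty": 0.055,"tz": 0,"turn": -0.05}
    - {"tx": 0.025,"ty": 0.055,"tz": 0,"turn": -0.05}
    - {"tx": 0.025,"ty": 0.055,"tz": 0,"turn": -0.05}
  gripper: 0.52

```text
time_s: 29.0
position: [0.5282, -0.0836, 0.235]
tcp_rot: [[0.493, -0.87, 0.002], [-0.87, -0.493, -0.001], [0.002, -0.001, -1.0]]
force: [0.5, -0.5, 0.4]
opening: 0.524
```

play_rows:
  series:
    - {"tx": 0.0218,"ty": 0.0432,"tz": 0,"turn": -0.039}
    - {"tx": 0.0218,"ty": 0.0432,"tz": 0,"turn": -0.039}
    - {"tx": 0.0218,"ty": 0.0432,"tz": 0,"turn": -0.039}
    - {"tx": 0.0218,"ty": 0.0432,"tz": 0,"turn": -0.039}
    - {"tx": 0.0218,"ty": 0.0432,"tz": 0,"turn": -0.039}
    - {"tx": 0.0218,"ty": 0.0432,"tz": 0,"turn": -0.039}
    - {"tx": 0.0218,"ty": 0.0432,"tz": 0,"turn": -0.039}
    - {"tx": 0.0218,"ty": 0.0432,"tz": -0.02,"turn": -0.039}
    - {"tx": 0,"ty": 0,"tz": -0.03,"turn": 0}
    - {"tx": 0,"ty": 0,"tz": 0,"turn": 0}
  gripper: 0.65

```text
time_s: 30.0
position: [0.665, 0.1923, 0.1909]
tcp_rot: [[0.193, -0.981, -0.007], [-0.981, -0.193, -0.001], [-0.0, 0.007, -1.0]]
force: [-0.4, -0.2, -0.9]
opening: 0.65
```

```bash
python3 chk.py .668 .191 11 w7
```

```text
[0.66569087 0.19158704 0.1925058 ] yaw -78.95272013020352
```

View pics/w7.png

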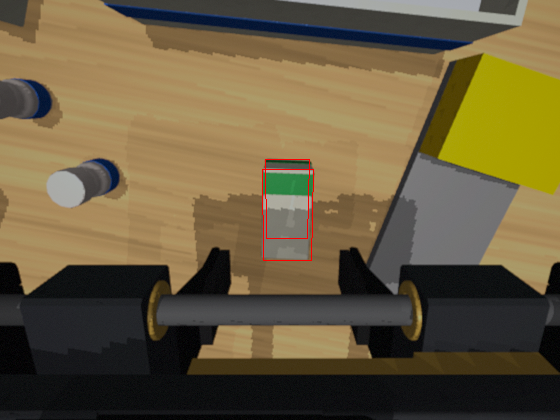

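play_rows:
  series:
    - {"tx": 0.001,"ty": 0,"tz": -0.034,"turn": 0}
    - {"tx": 0.001,"ty": 0,"tz": -0.04,"turn": 0}
    - {"tx": 0,"ty": 0,"tz": -0.034,"turn": 0}
    - {"tx": 0,"ty": 0,"tz": -0.024,"turn": 0}
    - {"tx": 0,"ty": 0,"tz": 0,"turn": 0}
    - {"tx": 0,"ty": 0,"tz": 0,"turn": 0}

```text
time_s: 30.7
position: [0.6697, 0.1907, 0.0899]
tcp_rot: [[0.19, -0.982, 0.002], [-0.982, -0.19, 0.0], [0.0, -0.002, -1.0]]
force: [1.0, -0.0, 0.2]
opening: 0.653
```

play_rows:
  series:
    - {"tx": 0,"ty": 0,"tz": 0,"turn": 0}
    - {"tx": 0,"ty": 0,"tz": 0,"turn": 0}
    - {"tx": 0,"ty": 0,"tz": 0,"turn": 0}
    - {"tx": 0,"ty": 0,"tz": 0,"turn": 0}
    - {"tx": 0,"ty": 0,"tz": 0.055,"turn": 0}
    - {"tx": 0,"ty": 0,"tz": 0.055,"turn": 0}
    - {"tx": 0,"ty": 0,"tz": 0.055,"turn": 0}
    - {"tx": 0,"ty": 0,"tz": 0.01,"turn": 0}
  gripper: 0.0

```text
time_s: 31.5
position: [0.6718, 0.1921, 0.2351]
tcp_rot: [[0.191, -0.981, 0.012], [-0.982, -0.191, 0.002], [0.001, -0.012, -1.0]]
force: [0.4, 0.5, 0.3]
opening: 0.412
```

play_rows:
  series:
    - {"tx": -0.0122,"ty": -0.0528,"tz": 0,"turn": 0.0577}
    - {"tx": -0.0122,"ty": -0.0528,"tz": 0,"turn": 0.0577}
    - {"tx": -0.0122,"ty": -0.0528,"tz": 0,"turn": 0.0577}
    - {"tx": -0.0122,"ty": -0.0528,"tz": 0,"turn": 0.0577}
    - {"tx": -0.0122,"ty": -0.0528,"tz": 0,"turn": 0.0577}
    - {"tx": -0.0122,"ty": -0.0528,"tz": 0,"turn": 0.0577}
    - {"tx": -0.0122,"ty": -0.0528,"tz": 0,"turn": 0.0577}
    - {"tx": -0.0122,"ty": -0.0528,"tz": 0,"turn": 0.0577}
    - {"tx": 0,"ty": 0,"tz": -0.02,"turn": 0}
    - {"tx": 0,"ty": 0,"tz": 0,"turn": 0}

```text
time_s: 32.5
position: [0.5887, -0.1473, 0.2098]
tcp_rot: [[0.623, -0.782, -0.005], [-0.782, -0.623, 0.003], [-0.005, 0.002, -1.0]]
force: [-0.7, 0.2, -2.2]
opening: 0.416
```

play_rows:
  series:
    - {"tx": 0,"ty": 0,"tz": -0.03,"turn": 0}
    - {"tx": 0,"ty": 0,"tz": -0.03,"turn": 0}
    - {"tx": 0,"ty": 0,"tz": -0.03,"turn": 0}
    - {"tx": 0,"ty": 0,"tz": 0,"turn": 0}
    - {"tx": 0,"ty": 0,"tz": 0,"turn": 0}

```text
time_s: 33.0
position: [0.5907, -0.1454, 0.1401]
tcp_rot: [[0.626, -0.78, -0.001], [-0.78, -0.626, 0.001], [-0.001, 0.001, -1.0]]
force: [-0.2, -1.0, 0.0]
opening: 0.414
```

Lowering the last one, releasing, rising, and moving aside for a check.

play_rows:
  series:
    - {"tx": 0,"ty": -0.001,"tz": -0.016,"turn": 0}
    - {"tx": 0,"ty": 0,"tz": -0.015,"turn": 0}
    - {"tx": 0,"ty": 0,"tz": 0,"turn": 0}
    - {"tx": 0,"ty": 0,"tz": 0,"turn": 0}

```text
time_s: 33.4
position: [0.5905, -0.1472, 0.1151]
tcp_rot: [[0.625, -0.78, -0.001], [-0.78, -0.625, 0.0], [-0.001, 0.0, -1.0]]
force: [-0.2, -0.3, -0.3]
opening: 0.417
```

play_rows:
  series:
    - {"tx": 0,"ty": 0,"tz": 0,"turn": 0}
    - {"tx": 0,"ty": 0,"tz": 0,"turn": 0}
    - {"tx": 0,"ty": 0,"tz": 0.02,"turn": 0}
    - {"tx": 0,"ty": 0,"tz": 0.04,"turn": 0}
    - {"tx": 0,"ty": 0,"tz": 0.05,"turn": 0}
    - {"tx": 0,"ty": 0,"tz": 0.04,"turn": 0}
    - {"tx": -0.03,"ty": 0.045,"tz": 0,"turn": 0}
    - {"tx": -0.03,"ty": 0.045,"tz": 0,"turn": 0}
    - {"tx": -0.03,"ty": 0.045,"tz": 0,"turn": 0}
    - {"tx": -0.03,"ty": 0.045,"tz": 0,"turn": 0}
  gripper: 0.52

```text
time_s: 34.4
position: [0.4938, -0.0022, 0.2362]
tcp_rot: [[0.625, -0.781, 0.002], [-0.781, -0.625, -0.0], [0.001, -0.001, -1.0]]
force: [0.4, 0.6, -0.5]
opening: 0.519
```

Run:
```python
from cart import *
s=bot.read_state();print(s['position'],s['opening'])
p=shot('top','t8');q=shot('scene');im=cv2.resize(q['pixels'],(800,600),interpolation=cv2.INTER_CUBIC)
cv2.imwrite('pics/s8.png',im)
cv2.imwrite('pics/t8.png',cv2.resize(p['pixels'],(800,600),interpolation=cv2.INTER_CUBIC))
w=shot('wrist','w8')
```

```text
[ 0.49381401 -0.00223632  0.23618144] 0.5188093935062905
```

View pics/s8.png

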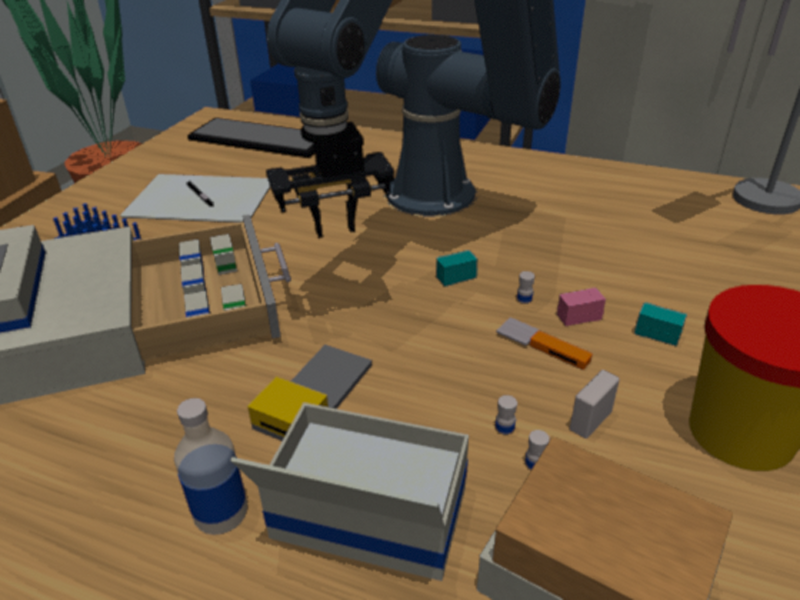

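View pics/t8.png

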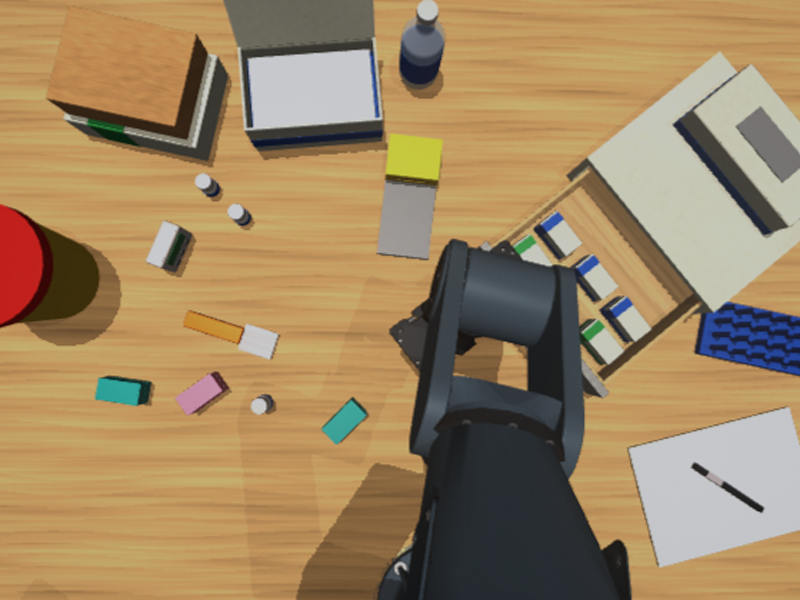

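All five cartons lie in the drawer and none remain outside. Going back to the bar to shut it.

play_rows:
  series:
    - {"tx": -0.0112,"ty": -0.039,"tz": 0,"turn": 0}
    - {"tx": -0.0112,"ty": -0.039,"tz": 0,"turn": 0}
    - {"tx": -0.0112,"ty": -0.039,"tz": 0,"turn": 0}
    - {"tx": -0.0112,"ty": -0.039,"tz": 0,"turn": 0}
    - {"tx": 0,"ty": 0,"tz": 0,"turn": 0}
    - {"tx": 0,"ty": 0,"tz": -0.03,"turn": 0}
    - {"tx": 0,"ty": 0,"tz": -0.03,"turn": 0}
    - {"tx": 0,"ty": 0,"tz": 0,"turn": 0}
    - {"tx": 0,"ty": 0,"tz": 0,"turn": 0}
  gripper: 0.32

```text
time_s: 35.45
position: [0.4594, -0.1283, 0.1876]
tcp_rot: [[0.625, -0.781, 0.0], [-0.781, -0.625, 0.0], [-0.0, -0.0, -1.0]]
force: [-0.7, 0.2, 0.5]
opening: 0.322
```

Run:
```python
from cart import *
s=bot.read_state();print(s['position'],s['opening'])
w=shot('wrist','w9')
```

```text
[ 0.45940992 -0.12828294  0.18757459] 0.3215281067779757
```

View pics/w9.png

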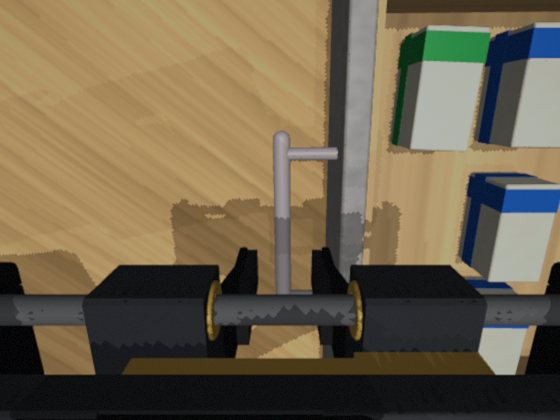

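Bar at column 282, centred between the jaws.

play_rows:
  series:
    - {"tx": 0,"ty": 0,"tz": -0.03,"turn": 0}
    - {"tx": 0,"ty": 0,"tz": -0.03,"turn": 0}
    - {"tx": 0,"ty": 0,"tz": -0.03,"turn": 0}
    - {"tx": 0,"ty": 0,"tz": 0,"turn": 0}
    - {"tx": 0,"ty": 0,"tz": 0,"turn": 0}

```text
time_s: 36.0
position: [0.4595, -0.1282, 0.1163]
tcp_rot: [[0.625, -0.78, 0.001], [-0.78, -0.625, -0.001], [0.001, -0.0, -1.0]]
force: [-0.4, 0.2, 0.2]
opening: 0.32
```

play_rows:
  series:
    - {"tx": 0,"ty": 0,"tz": 0,"turn": 0}
    - {"tx": 0,"ty": 0,"tz": 0,"turn": 0}
    - {"tx": 0,"ty": 0,"tz": 0,"turn": 0}
    - {"tx": 0,"ty": 0,"tz": 0,"turn": 0}
  gripper: 0.0

```text
time_s: 36.4
position: [0.4591, -0.1281, 0.1164]
tcp_rot: [[0.625, -0.78, 0.001], [-0.78, -0.625, -0.001], [0.001, -0.001, -1.0]]
force: [-1.0, 1.0, 6.5]
opening: 0.114
```

play_rows:
  series:
    - {"tx": 0.0078,"ty": -0.0098,"tz": 0,"turn": 0}
    - {"tx": 0.0141,"ty": -0.0176,"tz": 0,"turn": 0}
    - {"tx": 0.0141,"ty": -0.0176,"tz": 0,"turn": 0}
    - {"tx": 0.0141,"ty": -0.0176,"tz": 0,"turn": 0}
    - {"tx": 0.0141,"ty": -0.0176,"tz": 0,"turn": 0}
    - {"tx": 0.0141,"ty": -0.0176,"tz": 0,"turn": 0}
    - {"tx": 0.0141,"ty": -0.0176,"tz": 0,"turn": 0}
    - {"tx": 0.0141,"ty": -0.0176,"tz": 0,"turn": 0}
    - {"tx": 0.0141,"ty": -0.0176,"tz": 0,"turn": 0}
    - {"tx": 0.0094,"ty": -0.0117,"tz": 0,"turn": 0}

```text
time_s: 37.4
position: [0.5651, -0.2582, 0.1164]
tcp_rot: [[0.624, -0.781, 0.004], [-0.781, -0.624, -0.0], [0.003, -0.003, -1.0]]
force: [4.3, 4.0, 4.1]
opening: 0.114
```

play_rows:
  series:
    - {"tx": 0.0078,"ty": -0.0098,"tz": 0,"turn": 0}
    - {"tx": 0.0078,"ty": -0.0098,"tz": 0,"turn": 0}
    - {"tx": 0.0062,"ty": -0.0078,"tz": 0,"turn": 0}
    - {"tx": 0.0039,"ty": -0.0049,"tz": 0,"turn": 0}
    - {"tx": 0,"ty": 0,"tz": 0,"turn": 0}
    - {"tx": 0,"ty": 0,"tz": 0,"turn": 0}

```text
time_s: 38.0
position: [0.5858, -0.2836, 0.1165]
tcp_rot: [[0.625, -0.781, 0.006], [-0.781, -0.625, -0.001], [0.004, -0.004, -1.0]]
force: [5.3, 2.9, 1.9]
opening: 0.115
```

play_rows:
  series:
    - {"tx": 0.0031,"ty": -0.0039,"tz": 0,"turn": 0}
    - {"tx": 0.0031,"ty": -0.0039,"tz": 0,"turn": 0}
    - {"tx": 0,"ty": 0,"tz": 0,"turn": 0}
    - {"tx": 0,"ty": 0,"tz": 0,"turn": 0}

```text
time_s: 38.4
position: [0.5902, -0.289, 0.1165]
tcp_rot: [[0.625, -0.781, 0.004], [-0.781, -0.625, 0.001], [0.002, -0.004, -1.0]]
force: [5.0, 4.2, 3.0]
opening: 0.114
```

play_rows:
  series:
    - {"tx": 0.0016,"ty": -0.002,"tz": 0,"turn": 0}
    - {"tx": 0,"ty": 0,"tz": 0,"turn": 0}
    - {"tx": 0,"ty": 0,"tz": 0,"turn": 0}

```text
time_s: 38.7
position: [0.5904, -0.2892, 0.1164]
tcp_rot: [[0.625, -0.781, 0.001], [-0.781, -0.625, 0.004], [-0.002, -0.003, -1.0]]
force: [2.3, 7.5, 5.7]
opening: 0.115
```

play_rows:
  series:
    - {"tx": 0.0023,"ty": -0.0029,"tz": 0,"turn": 0}
    - {"tx": 0,"ty": 0,"tz": 0,"turn": 0}
    - {"tx": 0,"ty": 0,"tz": 0,"turn": 0}

```text
time_s: 39.0
position: [0.5907, -0.2895, 0.1164]
tcp_rot: [[0.625, -0.781, -0.003], [-0.781, -0.625, 0.008], [-0.008, -0.003, -1.0]]
force: [-0.3, 10.7, 9.8]
opening: 0.11
```

Contact at the stop: force along the drawer axis rises and the bar no longer moves. Easing back a little, then releasing and rising.

play_rows:
  series:
    - {"tx": -0.003,"ty": 0.0038,"tz": 0,"turn": 0}
    - {"tx": 0,"ty": 0,"tz": 0,"turn": 0}

```text
time_s: 39.2
position: [0.5903, -0.2891, 0.1165]
tcp_rot: [[0.625, -0.781, 0.003], [-0.781, -0.625, 0.002], [0.001, -0.003, -1.0]]
force: [2.8, 5.0, 3.6]
opening: 0.115
```

play_rows:
  series:
    - {"tx": 0,"ty": 0,"tz": 0,"turn": 0}
    - {"tx": 0,"ty": 0,"tz": 0,"turn": 0}
    - {"tx": 0,"ty": 0,"tz": 0.03,"turn": 0}
    - {"tx": 0,"ty": 0,"tz": 0.05,"turn": 0}
    - {"tx": 0,"ty": 0,"tz": 0.05,"turn": 0}
    - {"tx": -0.025,"ty": 0.05,"tz": 0.02,"turn": 0}
    - {"tx": -0.025,"ty": 0.055,"tz": 0,"turn": 0}
    - {"tx": -0.025,"ty": 0.055,"tz": 0,"turn": 0}
    - {"tx": -0.025,"ty": 0.055,"tz": 0,"turn": 0}
    - {"tx": -0.025,"ty": 0.055,"tz": 0,"turn": 0}
  gripper: 0.32

```text
time_s: 40.2
position: [0.4877, -0.0738, 0.2354]
tcp_rot: [[0.624, -0.781, -0.0], [-0.781, -0.624, -0.0], [0.0, 0.0, -1.0]]
force: [1.5, 0.4, 0.2]
opening: 0.319
```

Run:
```python
from h import *
s=bot.read_state();print(s['position'],s['opening'],s['joint_positions'])
p=shot('top');q=shot('scene')
a=cv2.resize(p['pixels'][30:240,380:560],None,fx=2.8,fy=2.8,interpolation=cv2.INTER_CUBIC);cv2.imwrite('pics/u2.png',a)
cv2.imwrite('pics/us2.png',cv2.resize(q['pixels'][150:300,0:270],None,fx=2.9,fy=2.9,interpolation=cv2.INTER_CUBIC))
cv2.imwrite('pics/sc2.png',cv2.resize(p['pixels'][100:300,110:320],None,fx=2.9,fy=2.9,interpolation=cv2.INTER_CUBIC))
```

```text
[ 0.48771051 -0.07383318  0.23543718] 0.3190984403878585 [-2.16007711e+01  2.50408998e+01  1.04096083e+02 -3.24792437e-02
  5.08728432e+01  2.97838207e+01]
```

View pics/u2.png

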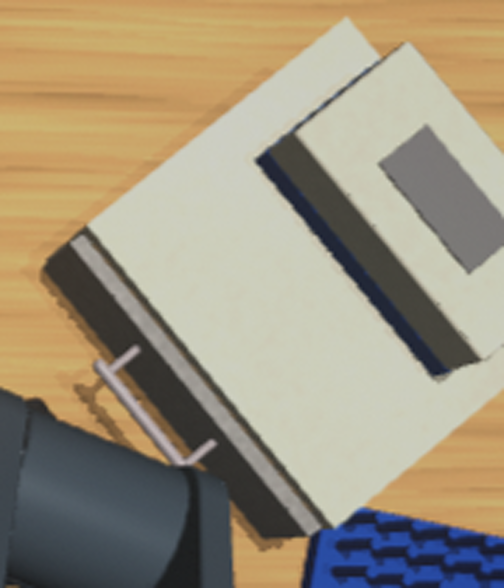

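View pics/us2.png

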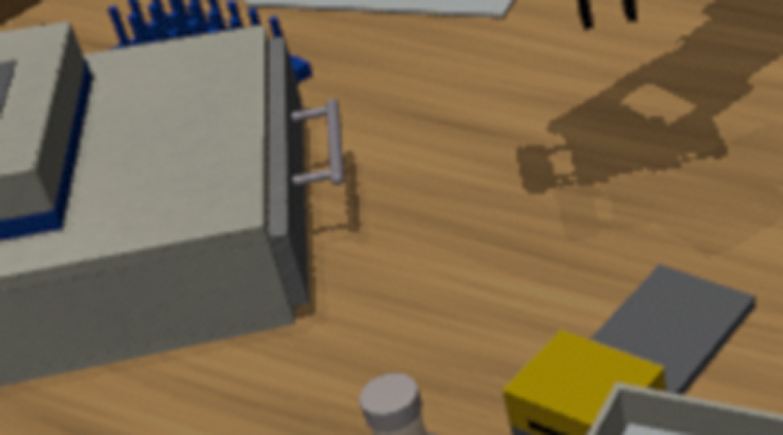

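View pics/sc2.png

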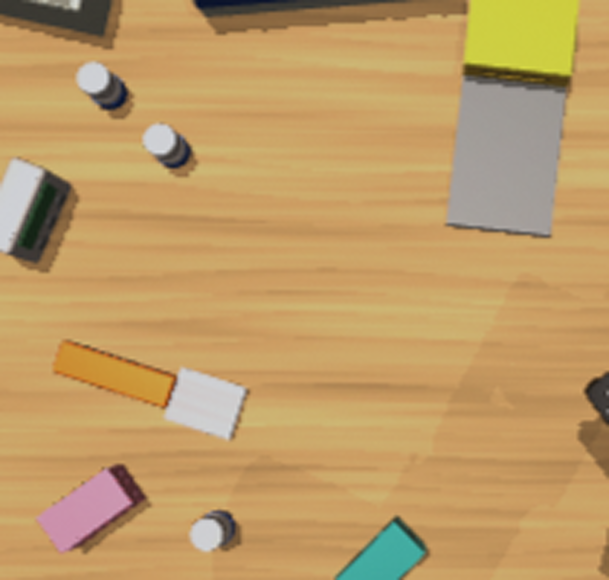

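Drawer shut: the panel is flush with the unit in both views. Measuring the scraper and guard now.

```bash
cat > scr.py <<'E'
from h import *
def orange(p):
    hs=cv2.cvtColor(p['pixels'],cv2.COLOR_BGR2HSV)
    m=cv2.inRange(hs,(5,200,90),(18,255,255))
    n,l,st,c=cv2.connectedComponentsWithStats(m)
    return l,st,c
E
python3 - <<'E'
from scr import *
np.set_printoptions(precision=4,suppress=True)
p=shot('top');q=shot('scene')
vs=[]
for n,im,(u0,v0) in (('top',p,(145,225)),('scene',q,(392,243))):
    l,st,c=orange(im)
    k=[i for i in range(1,len(st)) if st[i][4]>100]
    print(n,[(st[i][4],c[i].round()) for i in k])
    k=min(k,key=lambda i:np.hypot(*(c[i]-[u0,v0])))
    m=cv2.morphologyEx((l==k).astype(np.uint8),cv2.MORPH_CLOSE,np.ones((7,7)))
    vs.append((im,m)); 
    r=cv2.minAreaRect(np.argwhere(m)[:,::-1].astype(np.float32));print(r)
X=onz(p,*[float(a) for a in np.argwhere(vs[0][1])[:,::-1].mean(0)],.015)
for z0,z1 in ((0,.02),):
  for V in (vs,vs[:1]):
    f=fitbox(V,X[0],X[1],.1,.028,z0,z1,False);print(f)
s=lambda u,v:(p,110+u/2.9,100+v/2.9)
b=[onz(*s(*a),.010) for a in ((247,390),(232,438))];t=sum(b)/2;print('tip',t,b)
print('head-front-top',[onz(*s(*a),.047) for a in ((466,65),(571,75))])
print('bed-front',[onz(*s(*a),.012) for a in ((447,224),(550,236))])
S=lambda u,v:(q,u/2.9,150+v/2.9)
for n,a,c in (('bedL',s(447,224),S(753,300)),('bedR',s(550,236),S(659,265)),('headFL',s(466,65),S(662,370)),('headFR',s(571,75),S(562,332))):
    print(n,tri([a,c]))
E
```

```text
top []Traceback (most recent call last):
  File "<stdin>", line 9, in <module>
ValueError: min() iterable argument is empty
```

Run:
```python
from h import *
p=shot('top');hs=cv2.cvtColor(p['pixels'],cv2.COLOR_BGR2HSV);
print(hs[223:233,140:160:3].reshape(-1,3)[:30].tolist()); print(hs[250,200],hs[210,200])
q=shot('scene');hs=cv2.cvtColor(q['pixels'],cv2.COLOR_BGR2HSV);print(hs[243,380:400:4].tolist())
```

```text
[[19, 186, 204], [19, 184, 204], [18, 188, 203], [13, 196, 194], [17, 136, 163], [19, 124, 204], [19, 123, 204], [19, 186, 204], [19, 186, 203], [19, 184, 204], [19, 187, 203], [13, 194, 193], [16, 137, 132], [18, 126, 205], [19, 188, 204], [19, 187, 203], [19, 185, 204], [19, 182, 203], [18, 185, 204], [13, 201, 188], [16, 140, 157], [18, 188, 204], [19, 188, 204], [19, 185, 204], [19, 183, 204], [20, 183, 204], [19, 184, 204], [14, 196, 193], [18, 190, 204], [19, 186, 204]]
[ 19 124 204] [ 18 128 204]
[[13, 255, 93], [13, 248, 108], [15, 247, 152], [16, 253, 155], [16, 250, 156]]
```

```bash
sed -i 's/(5,200,90),(18,255,255)/(5,165,60),(23,255,255)/' scr.py
cat > m.py <<'E'
from scr import *
np.set_printoptions(precision=4,suppress=True)
p=shot('top');q=shot('scene')
vs=[]
for n,im,(u0,v0) in (('top',p,(145,225)),('scene',q,(392,243))):
    l,st,c=orange(im)
    k=[i for i in range(1,len(st)) if st[i][4]>100]
    print(n,[(int(st[i][4]),c[i].round()) for i in k])
    k=min(k,key=lambda i:np.hypot(*(c[i]-[u0,v0])))
    m=cv2.morphologyEx((l==k).astype(np.uint8),cv2.MORPH_CLOSE,np.ones((7,7)))
    vs.append((im,m)); 
    r=cv2.minAreaRect(np.argwhere(m)[:,::-1].astype(np.float32));print(r)
X=onz(p,*[float(a) for a in np.argwhere(vs[0][1])[:,::-1].mean(0)],.015)
for V in (vs,vs[:1]):
    f=fitbox(V,X[0],X[1],.1,.028,0,.02,False);print('scraper',np.round(f,4))
s=lambda u,v:(p,110+u/2.9,100+v/2.9)
b=[onz(*s(*a),.010) for a in ((247,390),(232,438))];t=sum(b)/2;print('tip',t,b)
print('head-front-top',[onz(*s(*a),.047) for a in ((466,65),(571,75))])
print('bed-front',[onz(*s(*a),.012) for a in ((447,224),(550,236))])
S=lambda u,v:(q,u/2.9,150+v/2.9)
for n,a,c in (('bedL',s(447,224),S(753,300)),('bedR',s(550,236),S(659,265)),('headFL',s(466,65),S(662,370)),('headFR',s(571,75),S(562,332))):
    print(n,tri([a,c]))
E
python3 m.py
```

```text
top [(1795, array([ 47., 196.])), (481, array([149., 229.]))]
((148.85647583007812, 228.5225372314453), (41.19237518310547, 11.65168285369873), 17.650123596191406)
scene [(584, array([ 66., 111.])), (515, array([392., 244.])), (153, array([532., 264.])), (129, array([520., 321.]))]
((392.314453125, 244.41751098632812), (43.9644889831543, 13.504104614257812), 23.96249008178711)
scraper [ 0.4698  0.3887 71.9426  0.02    0.1603]
scraper [ 0.4695  0.3888 72.2011  0.02    0.0711]
tip [0.4357 0.282  0.01  ] [array([0.456 , 0.2761, 0.01  ]), array([0.4154, 0.2879, 0.01  ])]
head-front-top [array([0.7275, 0.0937, 0.047 ]), array([0.7205, 0.0062, 0.047 ])]
bed-front [array([0.5994, 0.1082, 0.012 ]), array([0.5902, 0.0197, 0.012 ])]
bedL [0.6005 0.1085 0.004 ]
bedR [0.5906 0.0199 0.0071]
headFL [0.7292 0.0944 0.0396]
headFR [0.7212 0.0071 0.0418]
```

play_rows:
  series:
    - {"tx": -0.0026,"ty": 0.0566,"tz": 0,"turn": 0.0555}
    - {"tx": -0.0026,"ty": 0.0566,"tz": 0,"turn": 0.0555}
    - {"tx": -0.0026,"ty": 0.0566,"tz": 0,"turn": 0.0555}
    - {"tx": -0.0026,"ty": 0.0566,"tz": 0,"turn": 0.0555}
    - {"tx": -0.0026,"ty": 0.0566,"tz": 0,"turn": 0.0555}
    - {"tx": -0.0026,"ty": 0.0566,"tz": 0,"turn": 0.0555}
    - {"tx": -0.0026,"ty": 0.0566,"tz": 0,"turn": 0.0555}
    - {"tx": -0.0026,"ty": 0.0566,"tz": 0,"turn": 0.0555}
    - {"tx": -0.0026,"ty": 0.0566,"tz": 0,"turn": 0.0555}
    - {"tx": -0.0026,"ty": 0.0566,"tz": 0,"turn": 0.0555}
  gripper: 0.55

```text
time_s: 41.6
position: [0.4694, 0.3792, 0.2352]
tcp_rot: [[0.951, -0.308, 0.001], [-0.308, -0.951, -0.0], [0.001, -0.0, -1.0]]
force: [0.2, 0.7, -0.1]
opening: 0.548
```

play_rows:
  series:
    - {"tx": 0,"ty": 0,"tz": -0.03,"turn": 0}
    - {"tx": 0,"ty": 0,"tz": -0.03,"turn": 0}
    - {"tx": 0,"ty": 0,"tz": 0,"turn": 0}
    - {"tx": 0,"ty": 0,"tz": 0,"turn": 0}

```text
time_s: 42.0
position: [0.4691, 0.3774, 0.187]
tcp_rot: [[0.951, -0.31, -0.001], [-0.31, -0.951, -0.001], [-0.001, 0.001, -1.0]]
force: [0.0, -0.3, 0.6]
opening: 0.553
```

```bash
cat > ws.py <<'E'
from scr import *
import sys
x,y,yaw=map(float,sys.argv[1:4])
p=shot('wrist');s=bot.read_state();print(s['position'],'yaw',np.degrees(np.arctan2(s['tcp_rot'][1][0],s['tcp_rot'][0][0])),s['joint_positions'].round(1))
im=p['pixels'].copy()
for C in (boxcorn(x,y,np.radians(yaw),.1,.028,0,.02),boxcorn(x+.079*np.cos(np.radians(yaw)),y+.079*np.sin(np.radians(yaw)),np.radians(yaw),.058,.046,.008,.012)):
    for c in (C[:4],C[4:]): cv2.polylines(im,[np.int32([proj(p,a) for a in c])],True,(255,0,255),1)
cv2.imwrite(f'pics/{sys.argv[4]}.png',im);cv2.imwrite(f'pics/{sys.argv[4]}r.png',p['pixels'])
E
python3 ws.py .4698 .3887 -108 w10
```

```text
[0.46955726 0.37760662 0.18794389] yaw -18.08457528181707 [28.2 36.1 90.6 -0.  53.2 46.3]
```

View pics/w10.png

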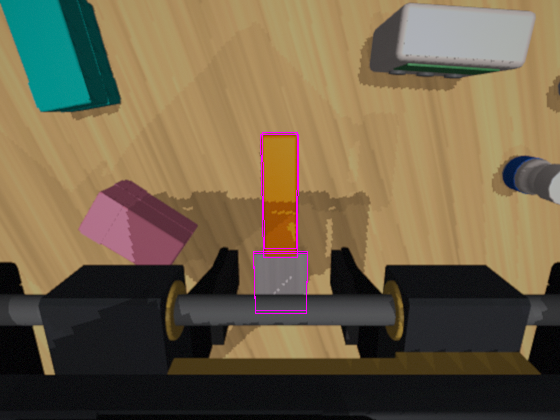

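play_rows:
  series:
    - {"tx": -0.002,"ty": 0.001,"tz": -0.04,"turn": 0}
    - {"tx": -0.002,"ty": 0.001,"tz": -0.04,"turn": 0}
    - {"tx": 0,"ty": 0,"tz": -0.03,"turn": 0}
    - {"tx": 0,"ty": 0,"tz": -0.02,"turn": 0}
    - {"tx": 0,"ty": 0,"tz": -0.012,"turn": 0}
    - {"tx": 0,"ty": 0,"tz": 0,"turn": 0}
    - {"tx": 0,"ty": 0,"tz": 0,"turn": 0}

```text
time_s: 42.75
position: [0.4659, 0.3798, 0.0748]
tcp_rot: [[0.951, -0.309, 0.002], [-0.309, -0.951, 0.001], [0.001, -0.001, -1.0]]
force: [0.1, 0.0, -0.5]
opening: 0.552
```

play_rows:
  series:
    - {"tx": 0,"ty": 0,"tz": 0,"turn": 0}
    - {"tx": 0,"ty": 0,"tz": 0,"turn": 0}
    - {"tx": 0,"ty": 0,"tz": 0,"turn": 0}
    - {"tx": 0,"ty": 0,"tz": 0,"turn": 0}
    - {"tx": 0,"ty": 0,"tz": 0,"turn": 0}
  gripper: 0.0

```text
time_s: 43.25
position: [0.4654, 0.3797, 0.0745]
tcp_rot: [[0.951, -0.309, 0.001], [-0.309, -0.951, 0.0], [0.001, -0.001, -1.0]]
force: [-0.1, -0.5, 4.1]
opening: 0.321
```

play_rows:
  series:
    - {"tx": 0,"ty": 0,"tz": 0.03,"turn": 0}
    - {"tx": 0,"ty": 0,"tz": 0.05,"turn": 0}
    - {"tx": 0,"ty": 0,"tz": 0.05,"turn": 0}
    - {"tx": 0.0115,"ty": -0.0305,"tz": 0.02,"turn": 0.1317}
    - {"tx": 0.0115,"ty": -0.0305,"tz": 0,"turn": 0.1317}
    - {"tx": 0.0115,"ty": -0.0305,"tz": 0,"turn": 0.1317}
    - {"tx": 0.0115,"ty": -0.0305,"tz": 0,"turn": 0.1317}
    - {"tx": 0.0115,"ty": -0.0305,"tz": 0,"turn": 0.1317}
    - {"tx": 0.0115,"ty": -0.0305,"tz": 0,"turn": 0.1317}
    - {"tx": 0.0115,"ty": -0.0305,"tz": 0,"turn": 0.1317}

```text
time_s: 44.25
position: [0.5294, 0.2077, 0.1935]
tcp_rot: [[0.792, 0.611, -0.001], [0.611, -0.792, -0.0], [-0.001, -0.0, -1.0]]
force: [0.2, -1.1, -0.0]
opening: 0.319
```

play_rows:
  series:
    - {"tx": 0.0115,"ty": -0.0305,"tz": 0,"turn": 0.1317}
    - {"tx": 0.0115,"ty": -0.0305,"tz": 0,"turn": 0.1317}
    - {"tx": 0.0115,"ty": -0.0305,"tz": 0,"turn": 0.1317}
    - {"tx": 0.0115,"ty": -0.0305,"tz": 0,"turn": 0.1317}
    - {"tx": 0.0115,"ty": -0.0305,"tz": 0,"turn": 0.1317}
    - {"tx": 0.0115,"ty": -0.0305,"tz": 0,"turn": 0.1317}
    - {"tx": 0,"ty": 0,"tz": 0,"turn": 0}
    - {"tx": 0,"ty": 0,"tz": 0,"turn": 0}

```text
time_s: 45.05
position: [0.5843, 0.062, 0.1934]
tcp_rot: [[0.095, 0.995, -0.001], [0.995, -0.095, 0.001], [0.0, -0.001, -1.0]]
force: [-1.9, 0.3, -1.4]
opening: 0.322
```

Run:
```python
from h import *
s=bot.read_state();print(s['position'],'yaw',np.degrees(np.arctan2(s['tcp_rot'][1][0],s['tcp_rot'][0][0])),s['joint_positions'].round(1),s['opening'])
shot('wrist','w11');p=shot('top');q=shot('scene')
cv2.imwrite('pics/t11.png',cv2.resize(p['pixels'][60:260,200:380],None,fx=3,fy=3,interpolation=cv2.INTER_CUBIC))
cv2.imwrite('pics/s11.png',cv2.resize(q['pixels'][180:330,150:350],None,fx=3.9,fy=3.9,interpolation=cv2.INTER_CUBIC))
```

```text
[0.58432001 0.06197381 0.19341561] yaw 84.55503823474896 [ -4.8  34.7  92.6   0.   52.8 -89.4] 0.3215895197976871
```

View pics/w11.png

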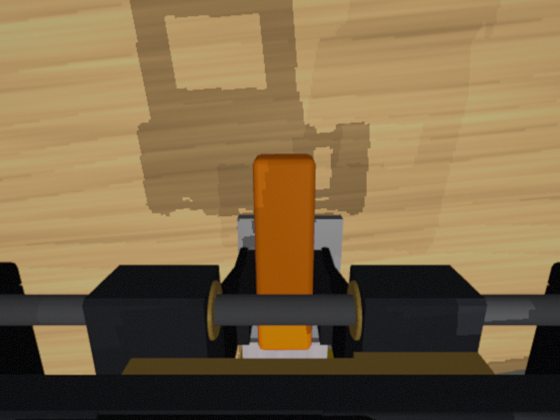

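View pics/t11.png

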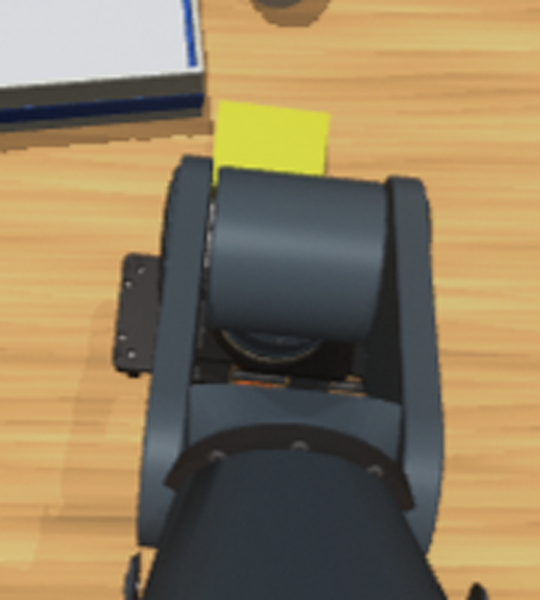

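View pics/s11.png

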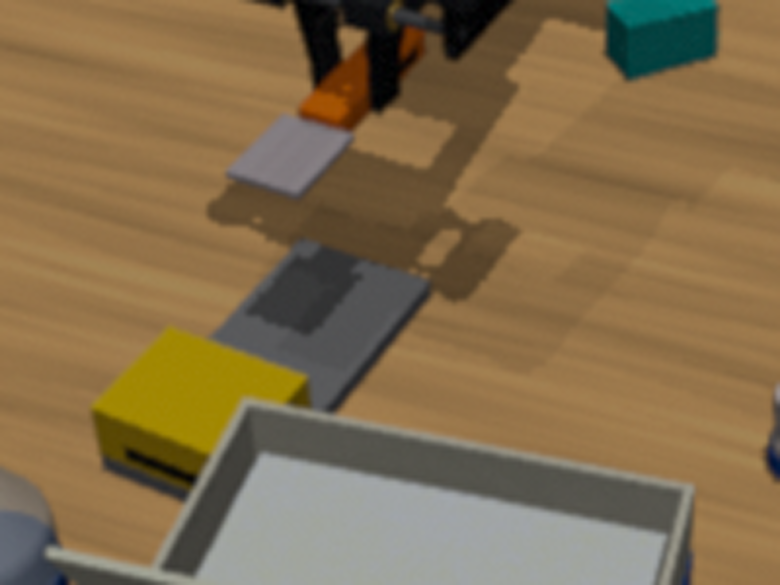

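```bash
cat > held.py <<'E'
from h import *
import sys
def over(p,crop,sc,f,g=.0099,extra=None,gy=-5.3,dyaw=0,G=(.694,.0535)):
    s=bot.read_state();T=s['position'];yaw=np.arctan2(s['tcp_rot'][1][0],s['tcp_rot'][0][0])-np.pi/2+np.radians(dyaw)
    u=np.array([np.cos(yaw),np.sin(yaw),0]);z=T[2]-.0745+.01
    o=np.array([T[0],T[1],z])-g*u
    im=cv2.resize(p['pixels'],None,fx=sc,fy=sc,interpolation=cv2.INTER_CUBIC)
    def dr(C,col):
        for c in (C[:4],C[4:]): cv2.polylines(im,[np.int32([(proj(p,a)+.5)*sc for a in c])],True,col,1,cv2.LINE_AA)
    b=o+.079*u
    dr(boxcorn(b[0],b[1],yaw,.058,.046,z-.002,z+.002),(255,0,255));dr(boxcorn(o[0],o[1],yaw,.1,.028,z-.01,z+.01),(255,0,255))
    a=np.radians(gy);U=np.array([np.cos(a),np.sin(a)]);G=np.array(G);h=G+.065*U
    dr(boxcorn(*G,a,.2,.09,0,.012),(0,255,0));dr(boxcorn(*h,a,.07,.09,.012,.047),(0,255,0))
    x0,x1,y0,y1=[int(k*sc) for k in crop];cv2.imwrite(f'pics/{f}.png',im[y0:y1,x0:x1])
    W=np.array([-U[1],U[0]]);d=o[:2]-G;print('scraper in guard frame x %.4f y %.4f yaw %.2f'%(d@U,d@W,np.degrees(yaw)-gy),'z',z)
E
python3 - <<'E'
from held import *
q=shot('scene');over(q,(150,350,180,330),3.9,'h1')
p=shot('top');over(p,(230,380,80,200),5,'h1t')
E
```

```text
scraper in guard frame x -0.1203 y -0.0003 yaw 0.06 z 0.1292003490440719
scraper in guard frame x -0.1202 y -0.0003 yaw 0.08 z 0.12927537224907004
```

View pics/h1.png

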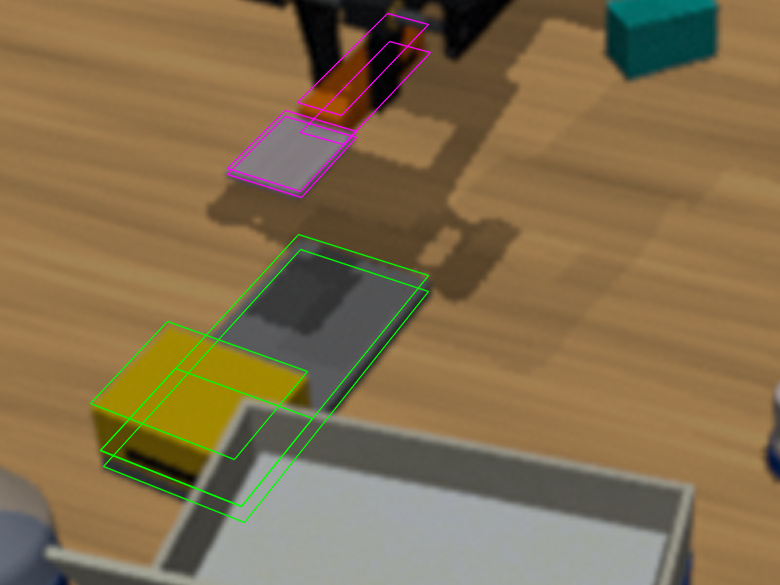

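View pics/h1t.png

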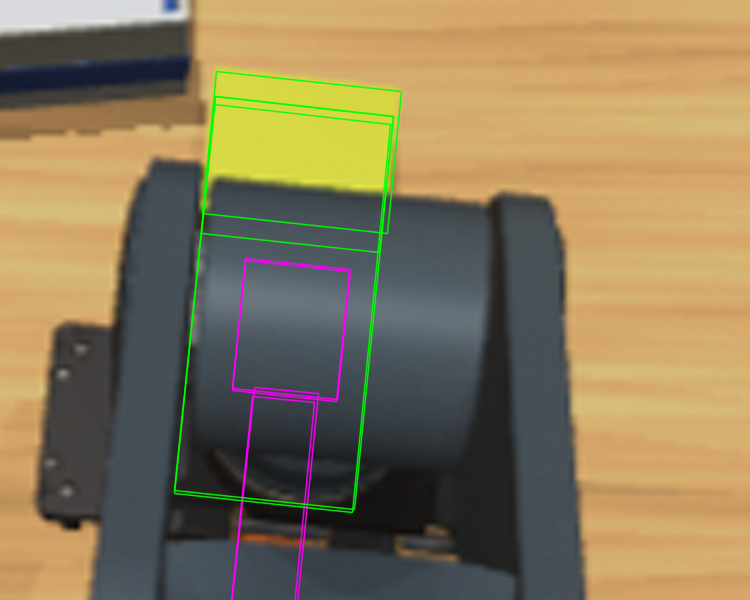

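The held scraper's model overlay agrees with the picture (guard frame: y -0.3 mm, yaw +0.1°). Lowering to slot height.

play_rows:
  series:
    - {"tx": 0,"ty": 0,"tz": -0.035,"turn": 0}
    - {"tx": 0,"ty": 0,"tz": -0.035,"turn": 0}
    - {"tx": 0,"ty": 0,"tz": -0.03,"turn": 0}
    - {"tx": 0,"ty": 0,"tz": -0.02,"turn": 0}
    - {"tx": 0,"ty": 0,"tz": -0.012,"turn": 0}
    - {"tx": 0,"ty": 0,"tz": 0,"turn": 0}
    - {"tx": 0,"ty": 0,"tz": 0,"turn": 0}

```text
time_s: 46.0
position: [0.5851, 0.0626, 0.0887]
tcp_rot: [[0.091, 0.996, 0.001], [0.996, -0.091, -0.0], [-0.0, 0.001, -1.0]]
force: [0.4, 0.5, -0.8]
opening: 0.32
```

Run:
```python
from held import *
s=bot.read_state();print(s['position'],s['force'],s['opening'])
q=shot('scene');over(q,(150,350,180,330),3.9,'h2');shot('wrist','w12')
cv2.imwrite('pics/h2r.png',cv2.resize(q['pixels'][200:310,160:300],None,fx=5.4,fy=5.4,interpolation=cv2.INTER_CUBIC))
```

```text
[0.58505203 0.0626388  0.08874684] [ 0.41117795  0.47515269 -0.76427208] 0.32019558511593693
scraper in guard frame x -0.1191 y -0.0011 yaw 0.05 z 0.024551148160745363
```

View pics/h2.png

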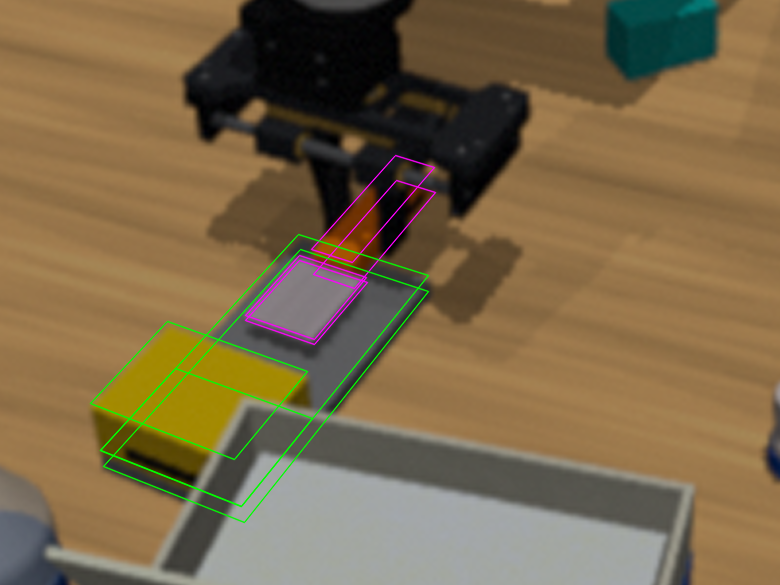

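View pics/h2r.png

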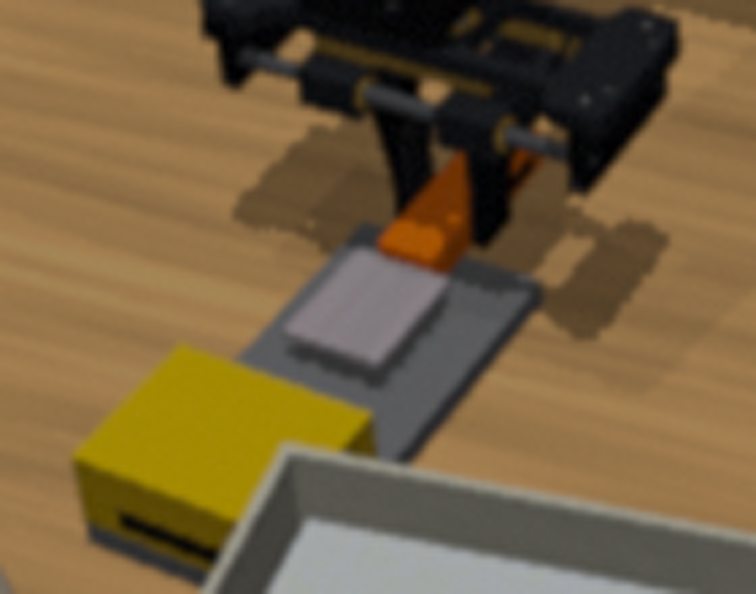

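Run:
```python
from held import *
q=shot('scene');over(q,(200,275,230,290),10,'h3')
cv2.imwrite('pics/h3r.png',cv2.resize(q['pixels'][230:290,200:275],None,fx=10,fy=10,interpolation=cv2.INTER_CUBIC))
```

```text
scraper in guard frame x -0.1190 y -0.0012 yaw 0.03 z 0.024697730658849844
```

View pics/h3.png

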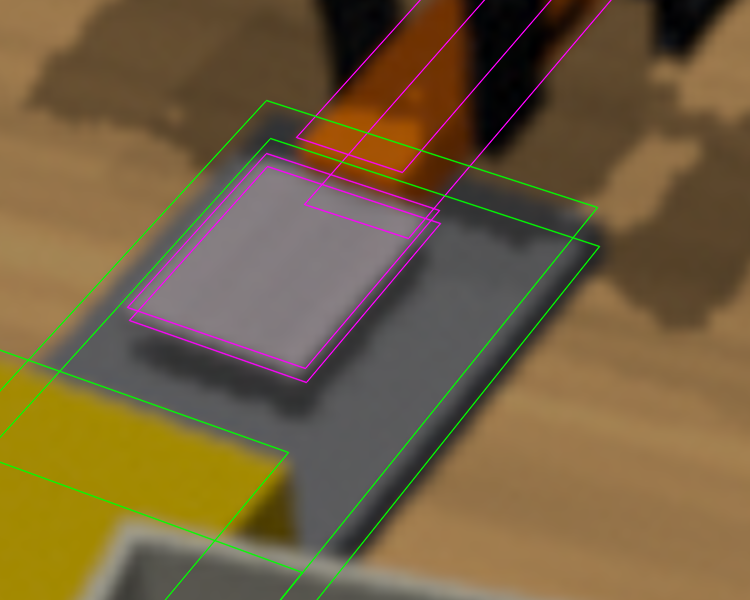

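View pics/w12.png

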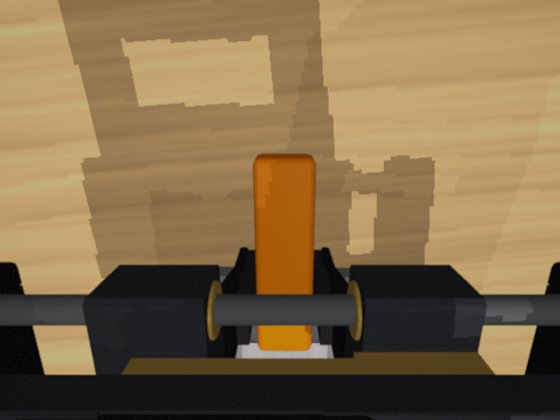

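Run:
```python
from held import *
q=shot('wrist');over(q,(150,420,120,370),2.9,'h4')
```

```text
scraper in guard frame x -0.1191 y -0.0012 yaw 0.03 z 0.02462734084274252
```

View pics/h4.png

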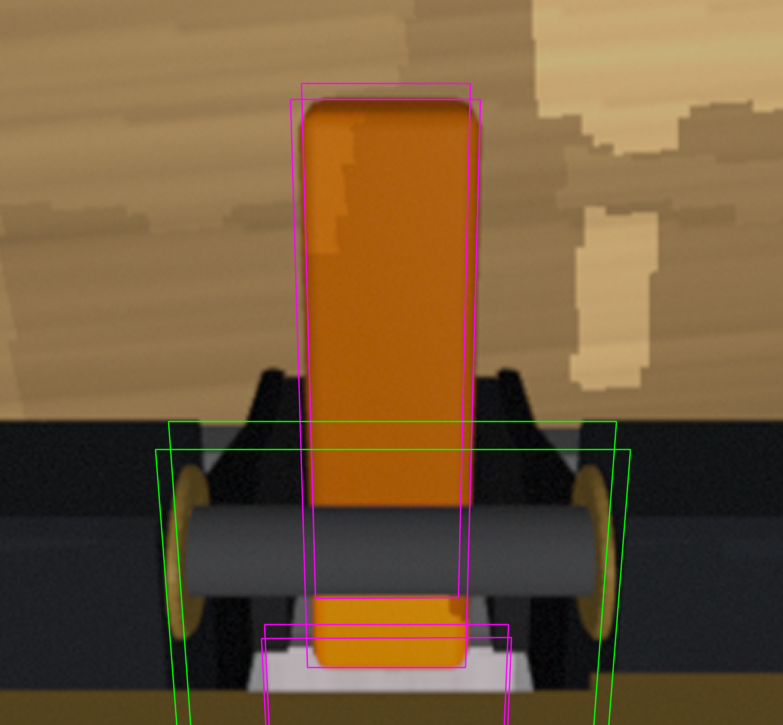

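Handle widths in the wrist view and the blade height in the scene view both suggest the scraper is pitched tip-up by about 3° in the grip. I'll lay it on the bed just short of the slot, release it so it lies flat, check it, and then push it in.

play_rows:
  series:
    - {"tx": 0.0115,"ty": -0.0006,"tz": 0,"turn": 0}
    - {"tx": 0.0115,"ty": -0.0006,"tz": 0,"turn": 0}
    - {"tx": 0.0115,"ty": -0.0006,"tz": 0,"turn": 0}
    - {"tx": 0.0075,"ty": -0.0005,"tz": 0,"turn": 0}
    - {"tx": 0,"ty": 0,"tz": 0,"turn": 0}
    - {"tx": 0,"ty": 0,"tz": -0.0015,"turn": 0}
    - {"tx": 0,"ty": 0,"tz": 0,"turn": 0}

```text
time_s: 46.9
position: [0.6176, 0.0606, 0.0867]
tcp_rot: [[0.092, 0.996, -0.002], [0.996, -0.092, 0.0], [-0.0, -0.002, -1.0]]
force: [0.3, 0.2, -0.7]
opening: 0.32
```

play_rows:
  series:
    - {"tx": 0,"ty": 0,"tz": -0.0015,"turn": 0}
    - {"tx": 0,"ty": 0,"tz": -0.001,"turn": 0}
    - {"tx": 0,"ty": 0,"tz": 0,"turn": 0}
    - {"tx": 0,"ty": 0,"tz": 0,"turn": 0}

```text
time_s: 47.3
position: [0.6177, 0.0606, 0.0863]
tcp_rot: [[0.092, 0.996, -0.001], [0.996, -0.092, -0.0], [-0.0, -0.001, -1.0]]
force: [-3.0, -0.3, 7.1]
opening: 0.317
```

play_rows:
  series:
    - {"tx": 0,"ty": 0,"tz": 0,"turn": 0}
    - {"tx": 0,"ty": 0,"tz": 0,"turn": 0}
    - {"tx": 0,"ty": 0,"tz": 0.02,"turn": 0}
    - {"tx": 0,"ty": 0,"tz": 0.05,"turn": 0}
    - {"tx": 0,"ty": 0,"tz": 0.05,"turn": 0}
    - {"tx": -0.06,"ty": 0,"tz": 0,"turn": 0}
    - {"tx": -0.06,"ty": 0,"tz": 0,"turn": 0}
    - {"tx": -0.06,"ty": -0.02,"tz": 0,"turn": 0}
    - {"tx": -0.04,"ty": -0.04,"tz": 0,"turn": 0}
    - {"tx": 0,"ty": -0.06,"tz": 0,"turn": 0}
  gripper: 0.55

```text
time_s: 48.3
position: [0.4363, -0.0327, 0.1816]
tcp_rot: [[0.088, 0.996, -0.008], [0.996, -0.088, 0.003], [0.002, -0.008, -1.0]]
force: [1.2, 0.0, -0.1]
opening: 0.554
```

play_rows:
  series:
    - {"tx": 0,"ty": -0.06,"tz": 0,"turn": 0}
    - {"tx": 0,"ty": -0.06,"tz": 0,"turn": 0}
    - {"tx": 0,"ty": 0,"tz": 0,"turn": 0}

```text
time_s: 48.6
position: [0.4452, -0.1378, 0.1824]
tcp_rot: [[0.099, 0.995, 0.006], [0.995, -0.099, -0.005], [-0.004, 0.007, -1.0]]
force: [-0.1, 0.3, 0.4]
opening: 0.556
```

Run:
```python
from held import *
print(bot.read_state()['position'])
p=shot('top');q=shot('scene')
cv2.imwrite('pics/t13.png',cv2.resize(p['pixels'][85:210,235:335],None,fx=6,fy=4.8*1.25,interpolation=cv2.INTER_CUBIC)[:600])
cv2.imwrite('pics/s13.png',cv2.resize(q['pixels'][215:310,170:290],None,fx=6,fy=6,interpolation=cv2.INTER_CUBIC))
```

```text
[ 0.44515389 -0.13775956  0.18240903]
```

View pics/t13.png

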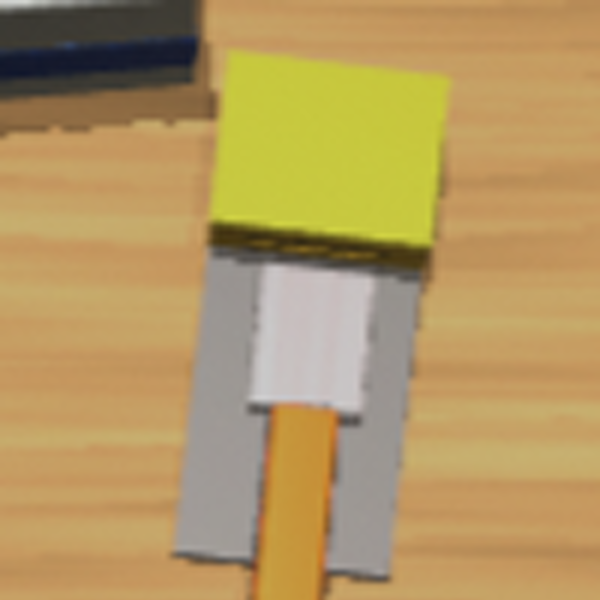

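View pics/s13.png

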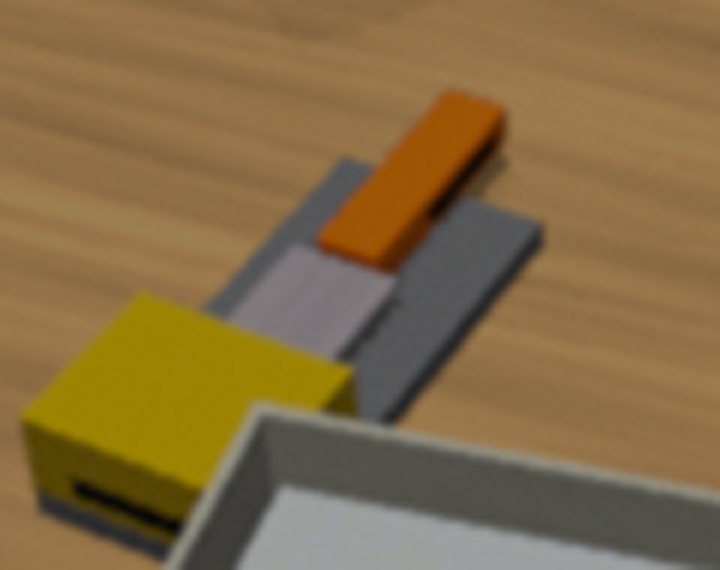

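Lying flat, and about 2 mm to the guard's -y by the top view. Regripping, shifting +2 mm, and then sliding in.

play_rows:
  series:
    - {"tx": 0,"ty": 0.06,"tz": 0,"turn": 0}
    - {"tx": 0,"ty": 0.06,"tz": 0,"turn": 0}
    - {"tx": 0,"ty": 0.06,"tz": 0,"turn": 0}
    - {"tx": 0.04,"ty": 0.04,"tz": 0,"turn": 0}
    - {"tx": 0.06,"ty": 0.02,"tz": 0,"turn": 0}
    - {"tx": 0.06,"ty": 0,"tz": 0,"turn": 0}
    - {"tx": 0.06,"ty": 0,"tz": 0,"turn": 0}
    - {"tx": 0,"ty": 0,"tz": 0,"turn": 0}
    - {"tx": 0,"ty": 0,"tz": 0,"turn": 0}

```text
time_s: 49.6
position: [0.6175, 0.0627, 0.1807]
tcp_rot: [[0.089, 0.996, -0.002], [0.996, -0.089, 0.0], [0.0, -0.002, -1.0]]
force: [-0.9, -0.0, 0.1]
opening: 0.546
```

Run:
```python
from h import *
s=bot.read_state();print(s['position'],np.degrees(np.arctan2(s['tcp_rot'][1][0],s['tcp_rot'][0][0])))
```

```text
[0.61751728 0.06266565 0.18068855] 84.88238956703213
```

play_rows:
  series:
    - {"tx": 0,"ty": 0,"tz": -0.04,"turn": -0.008}
    - {"tx": 0,"ty": 0,"tz": -0.04,"turn": 0}
    - {"tx": 0,"ty": 0,"tz": -0.025,"turn": 0}
    - {"tx": 0,"ty": 0,"tz": -0.012,"turn": 0}
    - {"tx": 0,"ty": 0,"tz": 0,"turn": 0}
    - {"tx": 0,"ty": 0,"tz": 0,"turn": 0}

```text
time_s: 50.2
position: [0.6179, 0.0609, 0.0883]
tcp_rot: [[0.1, 0.995, 0.0], [0.995, -0.1, 0.0], [0.0, 0.0, -1.0]]
force: [-0.1, -0.9, 0.3]
opening: 0.551
```

play_rows:
  series:
    - {"tx": 0,"ty": 0,"tz": 0,"turn": 0}
    - {"tx": 0,"ty": 0,"tz": 0,"turn": 0}
    - {"tx": 0,"ty": 0,"tz": 0,"turn": 0}
    - {"tx": 0,"ty": 0,"tz": 0,"turn": 0}
    - {"tx": 0,"ty": 0,"tz": 0,"turn": 0}
  gripper: 0.0

```text
time_s: 50.7
position: [0.6187, 0.0605, 0.0882]
tcp_rot: [[0.1, 0.995, 0.001], [0.995, -0.1, -0.0], [0.0, 0.001, -1.0]]
force: [-0.6, 0.2, 3.9]
opening: 0.318
```

Run:
```python
from held import *
s=bot.read_state();print(s['position'],s['force'],s['moment'])
q=shot('scene');over(q,(170,290,215,310),6,'h5',g=.0148,gy=-5.6)
cv2.imwrite('pics/h5r.png',cv2.resize(q['pixels'][215:310,170:290],None,fx=6,fy=6,interpolation=cv2.INTER_CUBIC))
shot('wrist','w15')
```

```text
[0.61865203 0.06045825 0.08820259] [-0.61148812  0.22965058  3.93033758] [ 0.10353181  0.09600695 -0.03265794]
scraper in guard frame x -0.0905 y -0.0004 yaw -0.16 z 0.02367353814179552
```

View pics/h5r.png

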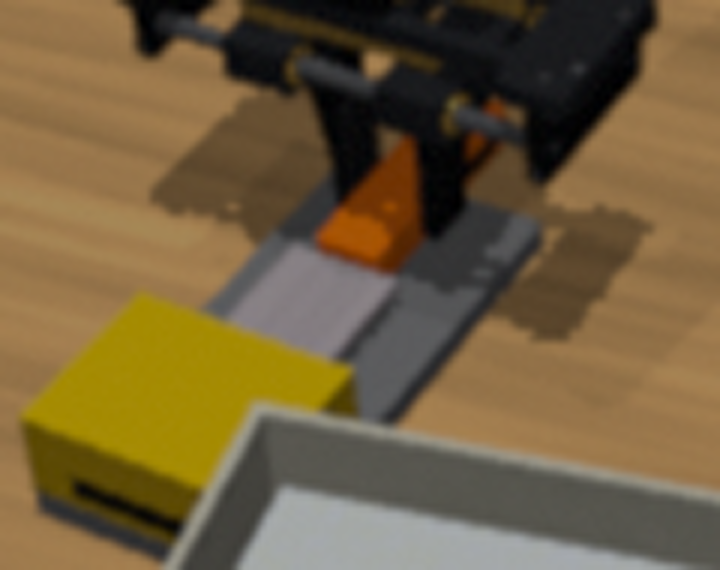

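View pics/w15.png

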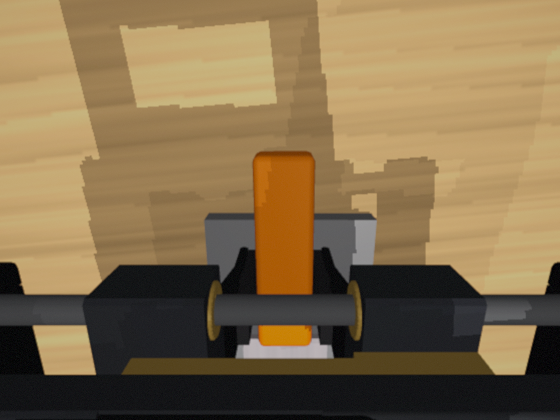

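Run:
```python
from held import *
np.set_printoptions(precision=4,suppress=True)
p=shot('wrist')
for z in (.012,): print([onz(p,u,215,z) for u in (206,376)])
L,R=[onz(p,u,215,.012) for u in (206,376)];d=R-L;print('w',np.linalg.norm(d),'yaw',np.degrees(np.arctan2(d[1],d[0]))-90,'mid',(L+R)/2)
a=[onz(p,u,165,.0337) for u in (254,314)];b=[onz(p,u,340,.0337) for u in (260,312)]
print('handle rear',sum(a)/2,'front',sum(b)/2, a,b)
im=cv2.resize(p['pixels'],None,fx=3,fy=3,interpolation=cv2.INTER_CUBIC)[420:1080,540:1200];cv2.imwrite('pics/w15z.png',cv2.resize(im,(600,600)))
s=bot.read_state();print(s['position'],s['tcp_rot'][:,0])
```

```text
[array([0.5891, 0.0236, 0.012 ]), array([0.598, 0.111, 0.012])]
w 0.08783753427439295 yaw -5.804784199252879 mid [0.5936 0.0673 0.012 ]
handle rear [0.5637 0.0666 0.0337] front [0.6526 0.0587 0.0337] [array([0.5624, 0.0538, 0.0337]), array([0.565 , 0.0795, 0.0337])] [array([0.6513, 0.0455, 0.0337]), array([0.6539, 0.0718, 0.0337])]
[0.6187 0.0604 0.0882] [ 0.1003  0.995  -0.    ]
```

View pics/w15z.png

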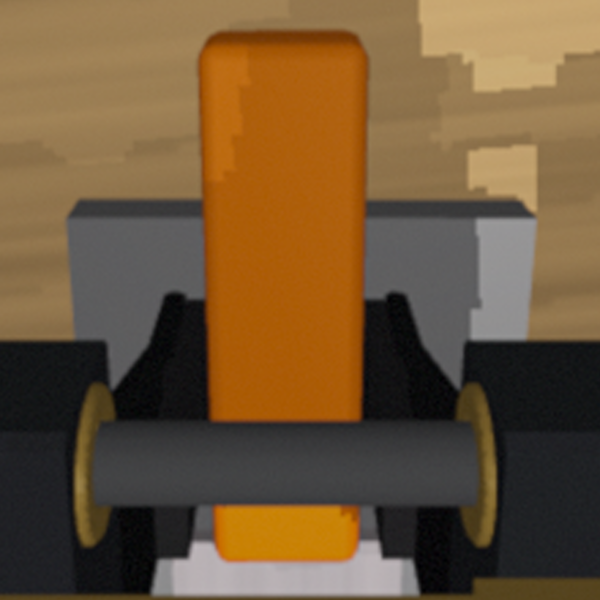

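Three estimates of the lateral offset: top view 2 mm, wrist view 3.4 mm, TCP 4.4 mm, all toward -y. Shifting +3 mm and starting in slowly.

play_rows:
  series:
    - {"tx": 0,"ty": 0,"tz": 0.0006,"turn": 0}
    - {"tx": 0,"ty": 0.0038,"tz": 0,"turn": 0}
    - {"tx": 0,"ty": 0,"tz": 0,"turn": 0}
    - {"tx": 0,"ty": 0,"tz": -0.0006,"turn": 0}
    - {"tx": 0.0075,"ty": -0.0008,"tz": 0,"turn": 0}
    - {"tx": 0.0075,"ty": -0.0008,"tz": 0,"turn": 0}
    - {"tx": 0.0075,"ty": -0.0008,"tz": 0,"turn": 0}
    - {"tx": 0,"ty": 0,"tz": 0,"turn": 0}
    - {"tx": 0,"ty": 0,"tz": 0,"turn": 0}

```text
time_s: 51.75
position: [0.6353, 0.0622, 0.0882]
tcp_rot: [[0.1, 0.995, -0.003], [0.995, -0.1, 0.001], [0.0, -0.003, -1.0]]
force: [-2.9, -0.8, 9.2]
opening: 0.318
```

Run:
```python
from held import *
np.set_printoptions(precision=4,suppress=True)
s=bot.read_state();print(s['position'],s['force'],s['moment'])
q=shot('scene');p=shot('wrist')
cv2.imwrite('pics/h6r.png',cv2.resize(q['pixels'][225:300,180:275],None,fx=8,fy=8,interpolation=cv2.INTER_CUBIC))
cv2.imwrite('pics/w16.png',cv2.resize(p['pixels'][100:380,160:400],None,fx=2,fy=2,interpolation=cv2.INTER_CUBIC))
```

```text
[0.6353 0.0622 0.0882] [-2.8985 -0.7733  9.237 ] [0.1706 0.5002 0.0529]
```

View pics/h6r.png

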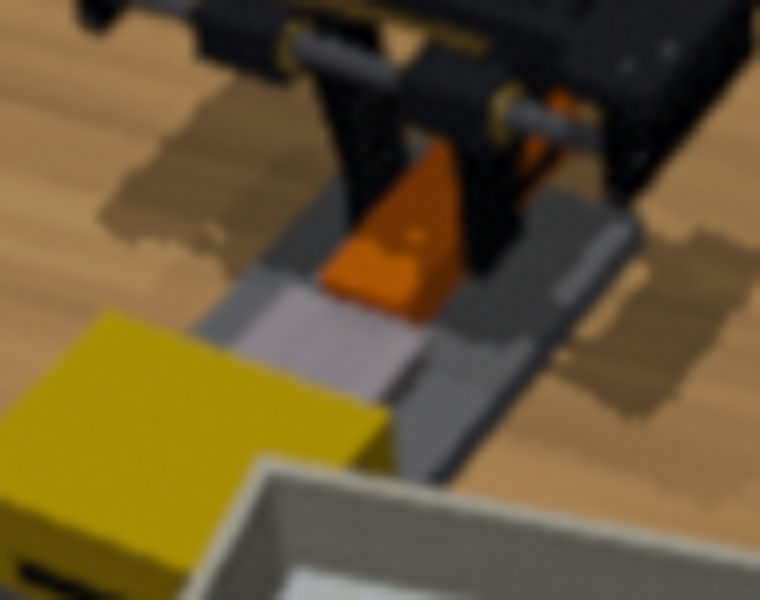

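View pics/w16.png

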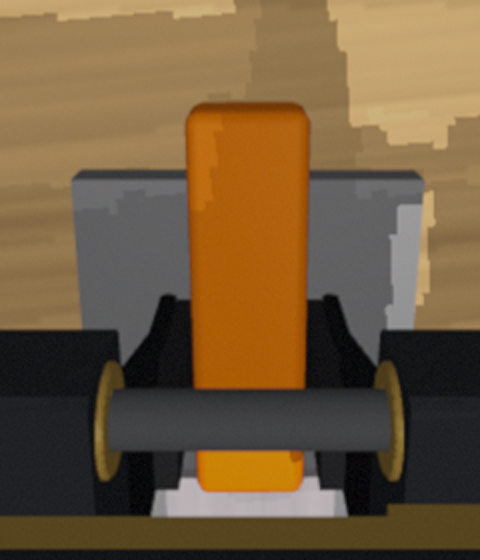

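Centred now: bed middle at column 247.5, handle at 248. Continuing.

play_rows:
  series:
    - {"tx": 0.0075,"ty": -0.0008,"tz": 0.0003,"turn": 0}
    - {"tx": 0.0075,"ty": -0.0008,"tz": 0,"turn": 0}
    - {"tx": 0.0075,"ty": -0.0008,"tz": 0,"turn": 0}
    - {"tx": 0,"ty": 0,"tz": 0,"turn": 0}

```text
time_s: 52.25
position: [0.6537, 0.0603, 0.0882]
tcp_rot: [[0.1, 0.995, -0.002], [0.995, -0.1, 0.001], [0.0, -0.002, -1.0]]
force: [-3.0, 0.3, 8.2]
opening: 0.321
```

play_rows:
  series:
    - {"tx": 0.0075,"ty": -0.0008,"tz": 0,"turn": 0}
    - {"tx": 0.0075,"ty": -0.0008,"tz": 0,"turn": 0}
    - {"tx": 0,"ty": 0,"tz": 0,"turn": 0}

```text
time_s: 52.55
position: [0.6658, 0.059, 0.0882]
tcp_rot: [[0.1, 0.995, -0.002], [0.995, -0.1, 0.001], [0.001, -0.002, -1.0]]
force: [-2.3, -0.5, 7.1]
opening: 0.316
```

play_rows:
  series:
    - {"tx": 0.0075,"ty": -0.0008,"tz": 0,"turn": 0}
    - {"tx": 0.0075,"ty": -0.0008,"tz": 0,"turn": 0}
    - {"tx": 0,"ty": 0,"tz": 0,"turn": 0}
    - {"tx": 0,"ty": 0,"tz": 0,"turn": 0}

```text
time_s: 52.95
position: [0.6778, 0.0577, 0.0882]
tcp_rot: [[0.1, 0.995, -0.001], [0.995, -0.1, 0.001], [0.001, -0.001, -1.0]]
force: [-1.7, -0.3, 6.9]
opening: 0.317
```

play_rows:
  series:
    - {"tx": 0.005,"ty": -0.0005,"tz": 0,"turn": 0}
    - {"tx": 0.0037,"ty": -0.0004,"tz": 0,"turn": 0}
    - {"tx": 0,"ty": 0,"tz": 0,"turn": 0}
    - {"tx": 0,"ty": 0,"tz": 0,"turn": 0}

```text
time_s: 53.35
position: [0.684, 0.0571, 0.0882]
tcp_rot: [[0.1, 0.995, -0.003], [0.995, -0.1, 0.001], [0.001, -0.003, -1.0]]
force: [-3.3, 0.6, 8.9]
opening: 0.314
```

play_rows:
  series:
    - {"tx": 0.0025,"ty": -0.0003,"tz": 0,"turn": 0}
    - {"tx": 0.0025,"ty": -0.0002,"tz": 0,"turn": 0}
    - {"tx": 0,"ty": 0,"tz": 0,"turn": 0}
    - {"tx": 0,"ty": 0,"tz": 0,"turn": 0}

```text
time_s: 53.75
position: [0.6855, 0.057, 0.0882]
tcp_rot: [[0.1, 0.995, -0.01], [0.995, -0.1, 0.001], [0.0, -0.01, -1.0]]
force: [-9.4, 0.5, 11.7]
opening: 0.321
```

play_rows:
  series:
    - {"tx": 0.0025,"ty": -0.0003,"tz": 0,"turn": 0}
    - {"tx": 0,"ty": 0,"tz": 0,"turn": 0}
    - {"tx": 0,"ty": 0,"tz": 0,"turn": 0}

```text
time_s: 54.05
position: [0.6858, 0.057, 0.0881]
tcp_rot: [[0.099, 0.995, -0.014], [0.995, -0.099, 0.001], [0.0, -0.014, -1.0]]
force: [-12.8, 0.7, 15.0]
opening: 0.319
```

Contact at x ≈ 0.686 (expected 0.686 to 0.688). Easing off, releasing, and rising away.

play_rows:
  series:
    - {"tx": -0.0035,"ty": 0.0003,"tz": 0,"turn": 0}
    - {"tx": 0,"ty": 0,"tz": 0,"turn": 0}

```text
time_s: 54.25
position: [0.6853, 0.057, 0.0881]
tcp_rot: [[0.1, 0.995, -0.008], [0.995, -0.1, 0.001], [0.0, -0.008, -1.0]]
force: [-7.1, 0.8, 10.3]
opening: 0.321
```

play_rows:
  series:
    - {"tx": 0,"ty": 0,"tz": 0,"turn": 0}
    - {"tx": 0,"ty": 0,"tz": 0,"turn": 0}
    - {"tx": 0,"ty": 0,"tz": 0.02,"turn": 0}
    - {"tx": 0,"ty": 0,"tz": 0.05,"turn": 0}
    - {"tx": 0,"ty": 0,"tz": 0.05,"turn": 0}
    - {"tx": -0.06,"ty": 0,"tz": 0.02,"turn": 0}
    - {"tx": -0.06,"ty": 0,"tz": 0.02,"turn": 0}
    - {"tx": -0.06,"ty": -0.02,"tz": 0,"turn": 0}
    - {"tx": -0.06,"ty": -0.02,"tz": 0,"turn": 0}
    - {"tx": -0.03,"ty": -0.05,"tz": 0,"turn": 0}
  gripper: 0.55

```text
time_s: 55.25
position: [0.4699, -0.0134, 0.216]
tcp_rot: [[0.096, 0.995, -0.004], [0.995, -0.096, 0.002], [0.001, -0.004, -1.0]]
force: [0.5, -2.0, -0.2]
opening: 0.549
```

play_rows:
  series:
    - {"tx": 0,"ty": -0.055,"tz": 0,"turn": 0}
    - {"tx": 0,"ty": -0.055,"tz": 0,"turn": 0}
    - {"tx": 0,"ty": 0,"tz": 0,"turn": 0}
    - {"tx": 0,"ty": 0,"tz": 0,"turn": 0}

```text
time_s: 55.65
position: [0.475, -0.1047, 0.2159]
tcp_rot: [[0.103, 0.995, 0.001], [0.995, -0.103, -0.0], [0.0, 0.001, -1.0]]
force: [0.4, 0.0, -0.3]
opening: 0.549
```

Run:
```python
from held import *
print(bot.read_state()['position'],bot.read_state()['force'])
p=shot('top');q=shot('scene')
cv2.imwrite('pics/t17.png',cv2.resize(p['pixels'],(800,600),interpolation=cv2.INTER_CUBIC))
cv2.imwrite('pics/t17z.png',cv2.resize(p['pixels'][85:210,235:335],None,fx=4.8,fy=4.8,interpolation=cv2.INTER_CUBIC))
cv2.imwrite('pics/s17.png',cv2.resize(q['pixels'],(800,600),interpolation=cv2.INTER_CUBIC))
cv2.imwrite('pics/s17z.png',cv2.resize(q['pixels'][215:310,170:290],None,fx=6,fy=6,interpolation=cv2.INTER_CUBIC))
```

```text
[ 0.47500532 -0.10471873  0.21592104] [ 0.42557171  0.03407127 -0.31191399]
```

View pics/t17.png

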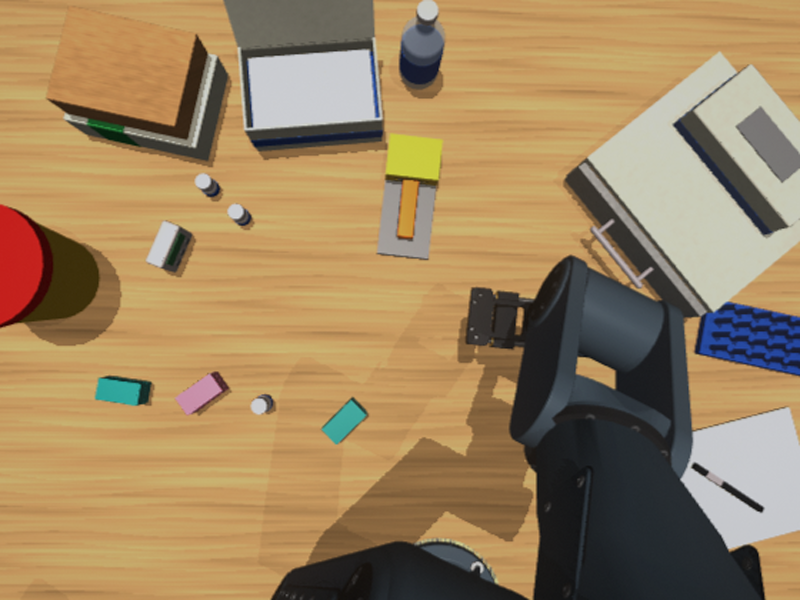

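View pics/t17z.png

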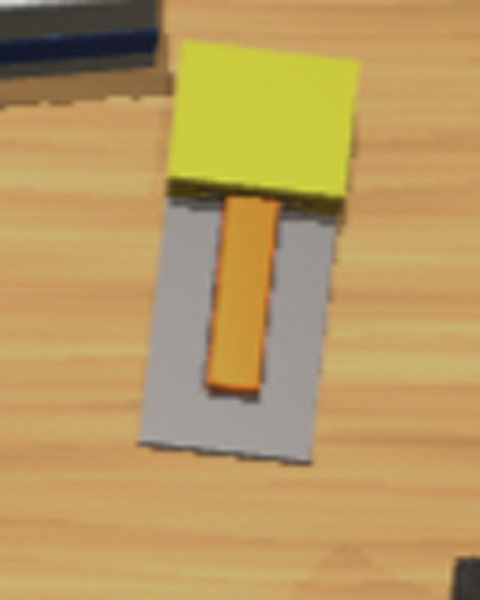

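View pics/s17.png

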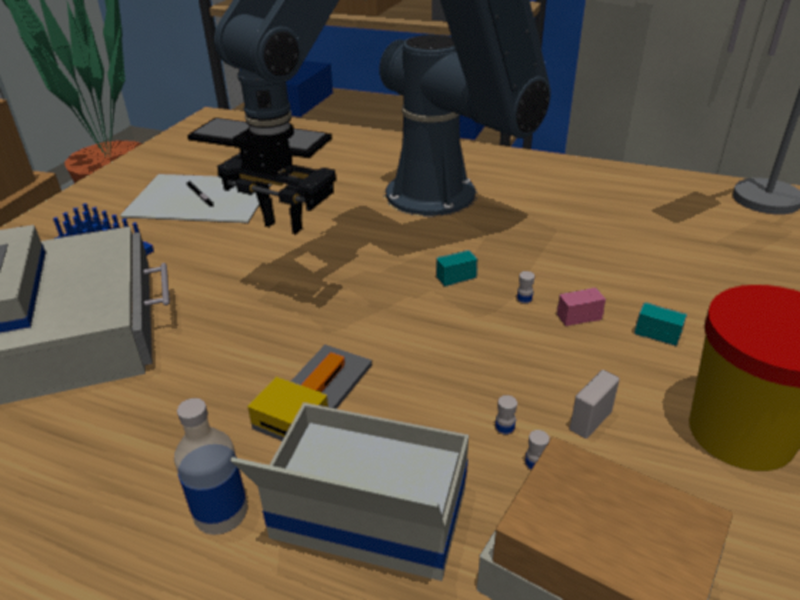

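View pics/s17z.png

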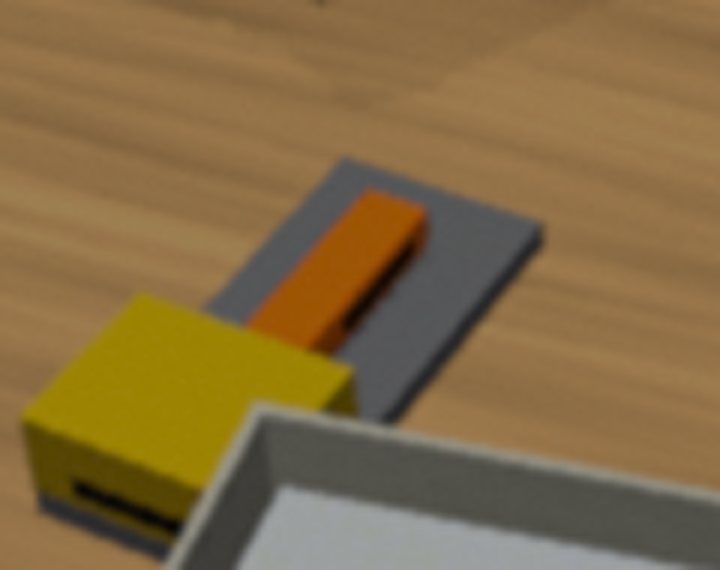

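Run:
```python
from h import *
print(bot.hand_in())
```

```text
the job is handed in; nothing more can be done
None
```

The desk is packed up and the job was handed in at about 56 s of the allowed 210 s.

- **Cartons and drawer:** I pulled the drawer out to about 0.21 m, laid all five white cartons in one layer inside, and pushed it shut until it stopped moving. A view taken just before shutting showed all five inside and none left on the desk. At the stop the handle bar sat 36 mm in front of the unit's front plane (35 mm when fully shut). The drawer face also looks flush in both views.
- **Scraper:** the handle came up against the guard head at about 13 N, and the scraper was left lying on the bed plate. The last views show it aligned, with its rear end roughly 30 mm from the bed's front edge (30 mm expected). It was tilted tip-up by about 3° on the first try. I laid it on the bed, gripped it again and slid it in.
- **Left alone:** the vials, the timer and the pink and turquoise look-alikes are where they were.

**Disagreements:** heights measured from two views came out about 3–8 mm lower than the task text, a consistent camera bias. Estimates of the scraper's sideways offset differed (2, 3.4 and 4.4 mm), so I used 3 mm, and afterwards the wrist view showed it centred. I did not notice any knock or slackened grip, though a brief slackening could have caused the tilt.

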